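# Free the seized lock of the classroom scale and check it with its weights

### The job

The transport lock of the spring scale has seized: rock its rusty wing knob back and forth in small arcs, stop to stop, until it breaks free, then turn it to the green dot. Stand all the brass weights from the tray together on the pan and leave them there for two seconds, hands off, so that the pointer can settle; then put them all back upright in the tray, one to a pocket, and turn the lock back to the red dot. Leave the other things on the desk where they are.

Things in the scene. Friction and masses are not known exactly. Their poses are not given: they have to be found in the camera images.
- scale: Ivory spring bench scale, 190 x 330 mm, deck 55 mm above the desk; fixed. Origin: centre of its underside, z up, y along its length: the round pan stands over the +y end (centre x 0, y +78 mm), the lock knob (axis x +35, y -98 mm) and the dial are on the deck at the -y end. Red dot and green dot lie on the deck round the knob.
- lock_grip (a point): Point on the vertical axis of the rusty lock knob, 85 mm above the desk, at mid height of its upright wing: a flat bar 46 mm long (along this point's x), 11 mm thick (y), 30 mm tall, from 66 to 97 mm above the desk, on a round flange 38 mm across. White tip at +x. Turns with the knob; nothing else stands within 80 mm of it above the deck.
- lock (a joint): Angle of the knob, rad, anticlockwise from above: 0 locked (white tip at red dot), 1.2 free (green dot, end stop). Seized: it gives only 0.18 either side of 0, then stands hard however long one pushes. Each full swing from one stop to the other wears the rust a little; after 4 to 7 it breaks free and turns to 1.2. About 0.2 N m while seized, 0.1 free; half swings do nothing. Stays where left.
- pan_top (a point): Centre of the upper face of the round steel pan, 92 mm above the desk when empty; flat inside 78 mm radius, with a rim 6 mm high at 81 mm radius. Axes as the scale's.
- pan (a joint): How far the pan is pressed down, m: 0 empty, about 0.0023 m per weight after the first 0.0012 (bottom stop 0.014). The red dial pointer follows. While the lock is on the pan cannot sink more than about 0.001.
- tray: Wooden pocket tray, 108 x 159 mm, 15 mm high, with 6 square pockets (2 along x, 3 along y, 51 mm apart), each 45 mm wide and 9 mm deep, walls 6 mm; does not move. Origin: centre of its underside, z up.
- pocket0 (a point): Centre of the floor of pocket 0 of the tray, 6 mm above the desk.
- pocket1 (a point): Centre of the floor of pocket 1 of the tray, 6 mm above the desk.
- pocket2 (a point): Centre of the floor of pocket 2 of the tray, 6 mm above the desk.
- pocket3 (a point): Centre of the floor of pocket 3 of the tray, 6 mm above the desk.
- pocket4 (a point): Centre of the floor of pocket 4 of the tray, 6 mm above the desk.
- pocket5 (a point): Centre of the floor of pocket 5 of the tray, 6 mm above the desk.
- weight1: One of up to five equal brass weights of 100 g (some may be absent): a disc 34 mm across and 12 mm thick with a neck and a round knob on top to hold it by (12 mm across, from 20 to 36 mm above the underside). Origin: centre of the underside, z up.
- weight2: One of up to five equal brass weights of 100 g (some may be absent): a disc 34 mm across and 12 mm thick with a neck and a round knob on top to hold it by (12 mm across, from 20 to 36 mm above the underside). Origin: centre of the underside, z up.
- weight3: One of up to five equal brass weights of 100 g (some may be absent): a disc 34 mm across and 12 mm thick with a neck and a round knob on top to hold it by (12 mm across, from 20 to 36 mm above the underside). Origin: centre of the underside, z up.
- weight4: One of up to five equal brass weights of 100 g (some may be absent): a disc 34 mm across and 12 mm thick with a neck and a round knob on top to hold it by (12 mm across, from 20 to 36 mm above the underside). Origin: centre of the underside, z up.
- weight5: One of up to five equal brass weights of 100 g (some may be absent): a disc 34 mm across and 12 mm thick with a neck and a round knob on top to hold it by (12 mm across, from 20 to 36 mm above the underside). Origin: centre of the underside, z up.
- jar: Bystander: amber glass jar, 72 mm across, 85 mm high. Origin: centre of the underside.
- mouse: Bystander: black computer mouse, 105 x 60 x 30 mm. Origin: centre of the underside.
- tissues: Bystander: pink tissue box, 110 x 200 x 60 mm. Origin: centre of the underside.

How it is judged:
By the outcome, as a careful person would: the job done as asked, in the order asked, and still so for the second after the job is handed in, with the robot touching nothing.
Of weight1, weight2, weight3, weight4, weight5 only 2 to 4 are there at a start; the rules pass over those that are not, and their reading is None.
At some moment in a run one of weight1, weight2, weight3, weight4, weight5 may be knocked a few centimetres aside while the robot is not near it.
It also fails if it takes over 210 s, if anything falls off the work surface, if the arm or the gripper's body presses on something with over 40 N, if the wrist force passes 120 N, or if a joint passes its speed limit or range.

### The arm

A 7-joint arm with a two-finger parallel gripper is mounted at the origin on the work surface. World frame = base frame: x ahead of the robot, y to its left, z up, the work surface at z = 0. Lengths are in m, angles in rad, forces in N, time in s.
With the tool pointing down it reaches from about 0.4 to 0.85 m from the base axis. Payload 10.4 kg.
Tool frame: the origin (TCP) lies midway between the tips of the shut fingers; the grasp point (between the pads) lies 19 mm behind it; y points along the fingers, x is the direction in which the jaws open and shut, and the axes are right-handed (so a half turn about y gives the same grasp; the last joint's range is limited). The gripper opens to 87 mm and grips with 3 to 60 N. Pads are 19 mm wide; open, the fingers measure 117 mm over their backs; the gripper's body (75 mm by 190 mm) begins 51 mm behind the grasp point.
Start: joints at [-1.179, 0.332, -0.065, 1.46, 0.022, 1.35, -0.088], TCP at [0.252, 0.572, 0.223] pointing down, gripper open.
Joint ranges: [-2.6, 2.6], [-0.5, 2.12], [-1.47, 1.34], [0.16, 2.42], [-1.27, 4.41], [0.06, 2.06], [-2.6, 2.6]. Speed limits (rad/s): [2.22, 2.22, 2.79, 2.79, 3.14, 3.14, 3.14].

### API

Orientations are given as a unit quaternion [x, y, z, w].
In Python, from bench import r gives the robot as it stands. The module is installed in compiled form; this text tells all that it offers.
- The arm moves only by the tool arm_command, never from a script. Its argument "deltas" is one flat list of numbers, 6 for each row, row after row: the shift along the tool's x, y, z in m, then the turn, a rotation vector about the tool's x, y, z in degrees. In form: [tx, ty, tz, ax, ay, az, tx, ty, tz, ax, ay, az, ...]. A call has 1 to 8 rows; each row is the pose to reach, as a shift and turn from the pose commanded when the call began, along the tool's axes at that moment; what a row does not reach only later rows make up. A row lasts 1/8 s, in which the tool goes at most 62.5 mm and 10.7 degrees, less where a joint would pass 70% of its speed; a pose out of reach is approached as far as the arm can. A call with a gripper value outside its range is refused whole. "hand" is the opening, from 0 (shut) to 1 (fully open), set as the call begins (left out, the last holds). The fingers move at their own pace and stop on an object; "grip_force" is the grip in N (left out, the last holds). Time passes only in rows, so rows that repeat a pose let the fingers close. It gives the time, the measured TCP pose, the force and the opening at its end, in the units of the state.
- r.read_state(): the state, without advancing time (a new reading comes with each control period).
- r.camera(name): name is "side" or "top" or "wrist"; returns a dict with "image" (480x640x3 uint8, red, green, blue), "intrinsics" (3x3 intrinsics, pixels), "world_from_camera" (4x4, takes a point from camera to world coordinates); the wrist camera has in their place "hand_eye" (4x4, takes a point from camera to tool coordinates, whose origin is the TCP and whose axes are the tool frame's). Camera axes: x right, y down, z forward; pixel columns grow to the right and rows downward; lengths in m; the calibration is good to about 2 mm. A picture is of the moment at which its call begins: read the wrist's pose just before it. There is no depth.
- r.close_job(): hands the job in, once; it reports no verdict.
Trained networks look in a picture, given as the dict that the camera call returned (one of the last four; its "shot" number tells which), for a name from the list of things; names that differ only in an ending like _2 or _b are one class to them, and where a whole thing is asked for, a point or a joint stands for the part that bears it (a point fixed in the world has none). Each returns a list of dicts, best first, with "conf" (0 to 1); they miss things now and then, are a little off and sometimes report something else, mostly with a low value. They report only what shows in the picture. A call takes as long as a camera call.
- r.boxes_of(picture, query): "centre" ([row, column] in pixels, amid what is visible of it).
- r.regions_of(picture, query): "region" (480x640 bool, what is visible of it) and "centre" ([row, column] in pixels, amid what is visible of it).
The state is a dict: "time": time; "joint_positions": joint angles; "joint_vel": joint speeds; "joint_torque": joint torques, N m; "ee_pos": TCP position; "eef_rot": TCP orientation; "ft_force": force on the tool from outside, world axes, zero at the start; "torque": the same for the moment, N m; "width": finger opening in m.
Only numpy, scipy, OpenCV 4.12 (cv2) and the standard library are available. Lean on these libraries where they do the work, as an engineer would, in place of code of your own. Each camera call takes 0.05 s, during which the arm holds its last target.

## Working session

There is one attempt and no reset: what is moved stays moved. The work goes in short steps, Python scripts to look and compute and a tool call to move; the robot and the scene stay as the last step left them, time stands still between calls to the robot, and variables do not carry over. Pictures are saved under pics/ and viewed, and the job is handed in when it is done.

Besides the shell and the picture viewer there is one more tool, called after "Call:" in YAML: its name, and indented under it one key for each argument. arm_command: Moves the arm, as the interface text tells. Its arguments: {"type":"object","properties":{"deltas":{"type":"array","items":{"type":"number"}},"hand":{"type":"number"},"grip_force":{"type":"number"}},"required":["deltas"]}

```bash
mkdir -p pics; cat > h.py <<'E'
import numpy as np, cv2
from scipy.spatial.transform import Rotation as R
from bench import r
def save(p,n): cv2.imwrite(f'pics/{n}.png',cv2.cvtColor(p['image'],cv2.COLOR_RGB2BGR))
def T(p,st=None):
    if 'world_from_camera' in p: return np.array(p['world_from_camera'])
    M=np.eye(4);M[:3,:3]=R.from_quat(st['eef_rot']).as_matrix();M[:3,3]=st['ee_pos'];return M@np.array(p['hand_eye'])
def px2w(p,rc,z,st=None):
    M=T(p,st);K=np.array(p['intrinsics']);d=M[:3,:3]@np.linalg.solve(K,[rc[1],rc[0],1.]);o=M[:3,3]
    return o+d*(z-o[2])/d[2]
def w2px(p,X,st=None):
    M=np.linalg.inv(T(p,st));c=M[:3,:3]@np.array(X)+M[:3,3];u=np.array(p['intrinsics'])@c;return u[[1,0]]/u[2]
def tool(dw,st=None):
    st=st or r.read_state();return R.from_quat(st['eef_rot']).inv().apply(dw)
E
python3 - <<'E'
from h import *
st=r.read_state();print({k:np.round(v,3) for k,v in st.items()})
print(R.from_quat(st['eef_rot']).as_matrix().round(3))
for n in('top','side','wrist'):
    s=r.read_state();p=r.camera(n);save(p,n+'0');print(n,p['intrinsics'],T(p,s).round(3))
    for q in['scale','lock_grip','pan_top','tray','weight1','jar','mouse','tissues']:
        print(q,[(np.round(b['centre']),round(b['conf'],2)) for b in r.boxes_of(p,q)][:6])
E
```

```text
{'time': np.float64(0.0), 'joint_positions': array([-1.179,  0.333, -0.065,  1.461,  0.022,  1.35 , -0.089]), 'joint_vel': array([-0.001, -0.001,  0.002,  0.001,  0.001,  0.001, -0.   ]), 'joint_torque': array([-1.0000e-03, -6.2326e+01,  2.4000e-02, -3.8990e+01, -6.1000e-02,
        4.0000e-02,  0.0000e+00]), 'ee_pos': array([0.252, 0.572, 0.222]), 'eef_rot': array([ 0.593,  0.386, -0.387, -0.592]), 'ft_force': array([ 0.27 , -0.156, -0.768]), 'torque': array([ 0.021,  0.057, -0.024]), 'width': np.float64(0.087)}
[[ 0.403 -0.    -0.915]
 [ 0.915 -0.001  0.403]
 [-0.001 -1.    -0.   ]]
top [[560.53885991   0.         318.20283572]
 [  0.         560.53885991 239.13803939]
 [  0.           0.           1.        ]] [[ 0.007 -0.975  0.224  0.374]
 [-1.    -0.009 -0.005 -0.022]
 [ 0.007 -0.224 -0.975  1.192]
 [ 0.     0.     0.     1.   ]]
scale [(array([306., 429.]), 0.9), (array([306., 392.]), 0.51)]
lock_grip [(array([276., 473.]), 0.89), (array([282., 217.]), 0.57)]
pan_top [(array([310., 392.]), 0.75)]
tray [(array([170., 283.]), 0.49)]
weight1 [(array([306., 234.]), 0.75), (array([
[... 460 characters left out ...]
08., 419.]), 0.89), (array([148., 403.]), 0.18)]
lock_grip [(array([151., 407.]), 0.62)]
pan_top [(array([205., 419.]), 0.63)]
tray [(array([395., 314.]), 0.9)]
weight1 [(array([429., 305.]), 0.9), (array([377., 357.]), 0.84), (array([358., 330.]), 0.61)]
jar [(array([266., 209.]), 0.79)]
mouse [(array([368., 171.]), 0.85)]
tissues [(array([189., 266.]), 0.74)]
wrist [[339.43633584   0.         321.53257984]
 [  0.         339.43633584 243.00162315]
 [  0.           0.           1.        ]] [[ 0.403  0.872  0.277  0.174]
 [ 0.915 -0.384 -0.121  0.607]
 [ 0.001  0.303 -0.953  0.386]
 [ 0.     0.     0.     1.   ]]
scale []
lock_grip []
pan_top []
tray []
weight1 []
jar []
mouse []
tissues []
```

View pics/top0.png

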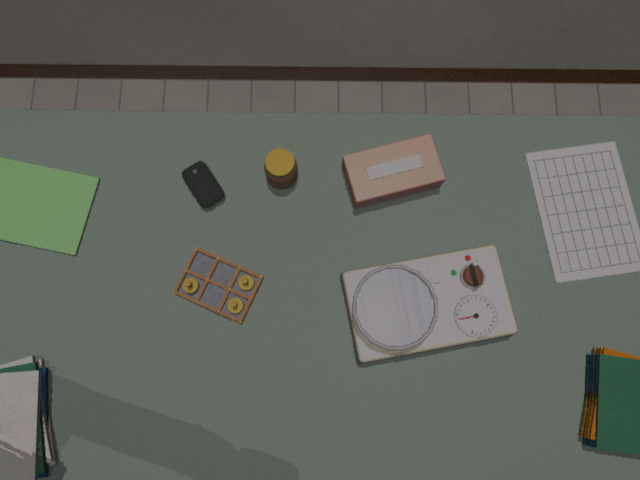

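View pics/side0.png

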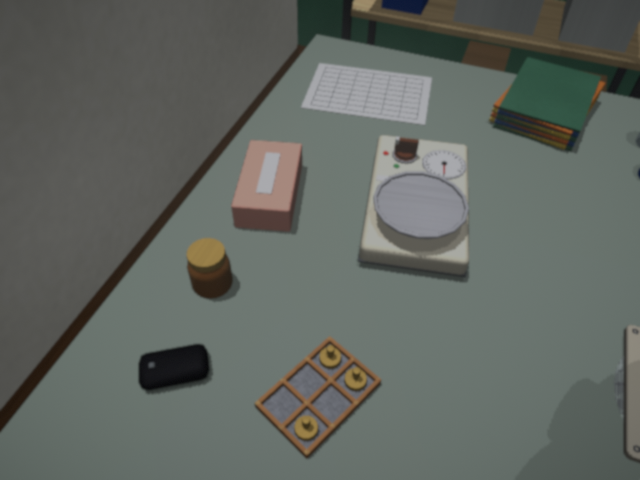

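```bash
python3 - <<'E'
from h import *
def quad(p,reg,z):
    c,_=cv2.findContours(reg.astype(np.uint8),cv2.RETR_EXTERNAL,cv2.CHAIN_APPROX_NONE);c=max(c,key=len)[:,0]
    W=np.array([px2w(p,(y,x),z)[:2] for x,y in c],np.float32)*1000
    return cv2.minAreaRect(W), W
for n in('top','side'):
    p=r.camera(n)
    for q,z in[('scale',.055),('pan_top',.098),('tray',.015),('weight1',.03),('jar',.085),('mouse',.02),('tissues',.06),('lock_grip',.097)]:
        for g in r.regions_of(p,q)[:4]:
            rc,W=quad(p,g['region'],z)
            print(n,q,round(g['conf'],2),np.round(px2w(p,g['centre'],z)[:2]*1000),'rect',np.round(rc[0]),np.round(rc[1]),round(rc[2],1))
            if q=='pan_top': print('   circ',cv2.minEnclosingCircle(W))
    im=p['image']
    if n=='top':
        a=im[225:375,330:530];b=im[235:335,165:275]
    else: a=im[120:280,350:480];b=im[330:460,240:400]
    for i,c in enumerate((a,b)): cv2.imwrite(f'pics/{n}c{i}.png',cv2.cvtColor(cv2.resize(c,None,fx=4,fy=4,interpolation=2),cv2.COLOR_RGB2BGR))
E
```

```text
top scale 0.69 [756. 218.] rect [753. 218.] [102.  56.] 35.7
top scale 0.68 [ 506. -251.] rect [ 506. -252.] [190. 330.] 11.2
top scale 0.16 [542. 175.] rect [538. 176.] [157. 104.] 67.7
top pan_top 0.57 [ 489. -175.] rect [ 492. -179.] [163. 165.] 68.3
   circ ((492.0976257324219, -178.32855224609375), 83.9691390991211)
top tray 0.59 [ 573. -354.] rect [ 572. -359.] [36. 52.] 87.1
top tray 0.58 [543. 184.] rect [543. 183.] [163. 110.] 66.7
top weight1 0.68 [540. 242.] rect [540. 237.] [31. 32.] 0.5
top weight1 0.66 [544. 125.] rect [547. 121.] [32. 32.] 0.5
top weight1 0.56 [496. 146.] rect [500. 143.] [33. 33.] 0.5
top jar 0.69 [781.  56.] rect [779.  52.] [88. 69.] 0.9
top mouse 0.72 [762. 229.] rect [764. 225.] [106.  63.] 33.8
top tissues 0.98 [ 784. -192.] rect [ 785. -186.] [127. 210.] 15.5
top lock_grip 0.81 [ 556. -336.] rect [ 558. -335.] [36. 48.] 86.7
side scale 0.92 [ 498. -201.] rect [ 505. -232.] [187. 358.] 11.0
side pan_top 0.79 [ 494. -171.] rect [ 493. -173.] [165. 165.] 21.8
   circ ((491.2569885253906, -173.90365600585938), 86.05860137939453)
side tray 0.58 [548. 193.] rect [545. 187.] [165. 114.] 66.5
side weight1 0.84 [544. 134.] rect [548. 134.] [32. 39.] 20.9
side weight1 0.79 [496. 151.] rect [502. 155.] [32. 36.] 17.7
side weight1 0.61 [542. 252.] rect [540. 249.] [33. 32.] 66.6
side jar 0.59 [773.  86.] rect [775.  83.] [ 67. 127.] 35.8
side mouse 0.79 [764. 229.] rect [765. 230.] [106.  66.] 31.4
side tissues 0.89 [ 773. -143.] rect [ 784. -161.] [119. 254.] 15.8
side tissues 0.52 [ 496. -197.] rect [ 504. -226.] [186. 357.] 11.1
side lock_grip 0.73 [ 553. -313.] rect [ 558. -313.] [44. 65.] 7.1
```

View pics/topc0.png

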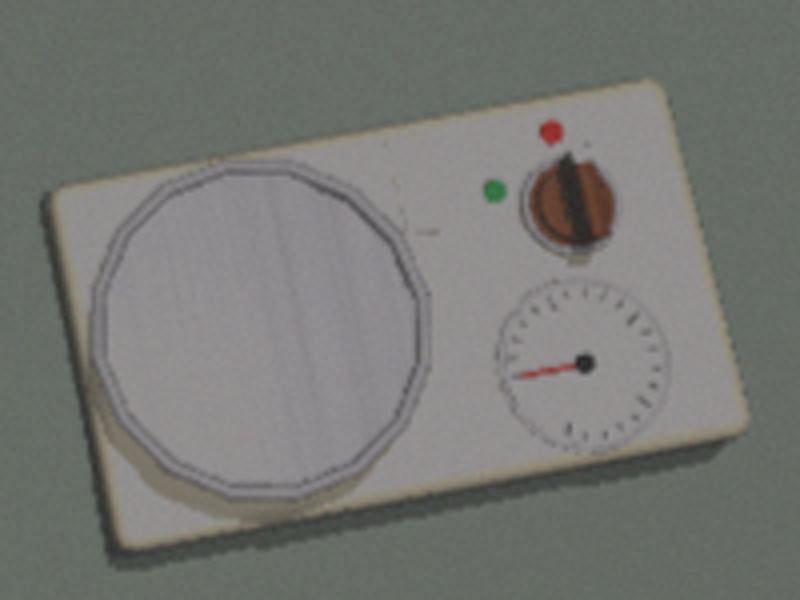

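View pics/topc1.png

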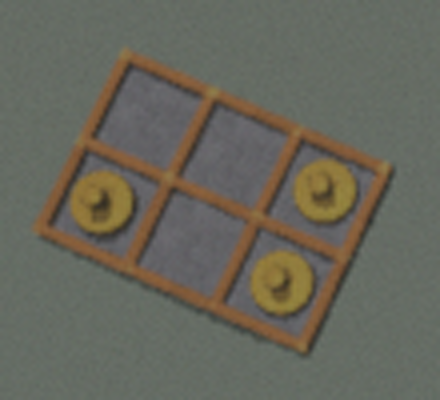

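View pics/sidec1.png

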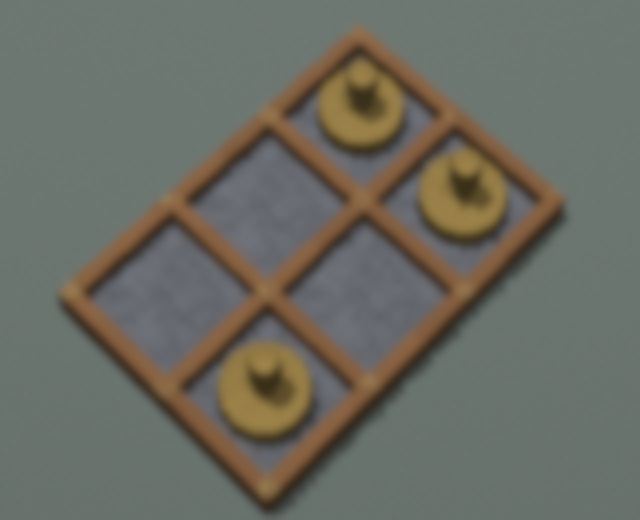

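```bash
cat >> h.py <<'E'
def go(*wps, cmd=None):
    """wps: (x,y,z,yaw of tool x deg, tool down); prints deltas from the current pose"""
    st=r.read_state();R0=R.from_quat(st['eef_rot']);p0=np.array(st['ee_pos'])
    m=R0.as_matrix();print('t',round(float(st['time']),2),'pos',p0.round(4),'yaw',np.degrees(np.arctan2(m[1,0],m[0,0])).round(2),'tilt',m[2].round(3),'w',round(float(st['width']),4),'F',np.round(st['ft_force'],1),'M',np.round(st['torque'],2),'j',np.round(st['joint_positions'],2))
    for w in wps:
        a=np.radians(w[3]);x=np.array([np.cos(a),np.sin(a),0]);y=np.array([0,0,-1.]);z=np.cross(x,y)
        Rt=R.from_matrix(np.c_[x,y,z])
        print('[',', '.join(f'{v:.4f}' for v in R0.inv().apply(np.array(w[:3])-p0)),',',', '.join(f'{v:.2f}' for v in (R0.inv()*Rt).as_rotvec(degrees=True)),']')
E
python3 -c "
from h import *
go((.5,.25,.25,30),(.558,-.340,.2,-79))"
```

```text
t 2.25 pos [0.2519 0.572  0.2226] yaw 66.23 tilt [ 0. -1.  0.] w 0.0871 F [-0.5 -0.3  0.4] M [-0.    0.03 -0.05] j [-1.18  0.33 -0.06  1.46  0.02  1.35 -0.09]
[ -0.1947, -0.0274, -0.3569 , -0.00, 36.23, 0.01 ]
[ -0.7113, 0.0225, -0.6477 , -0.01, 145.23, 0.00 ]
```

Call:
arm_command:
  deltas: [-0.195, -0.027, -0.357, 0, 36.2, 0, -0.195, -0.027, -0.357, 0, 36.2, 0, -0.195, -0.027, -0.357, 0, 36.2, 0, -0.195, -0.027, -0.357, 0, 36.2, 0, -0.195, -0.027, -0.357, 0, 36.2, 0, -0.195, -0.027, -0.357, 0, 36.2, 0, -0.711, 0.022, -0.648, 0, 110, 0, -0.711, 0.022, -0.648, 0, 110, 0]

```text
time: 3.25
ee_pos: [0.4962, 0.1498, 0.238]
eef_rot: [-0.705, -0.051, 0.05, 0.705]
ft_force: [1.2, -0.8, -0.0]
width: 0.0871
```

```bash
python3 -c "
from h import *
go((.54,-.340,.2,-79))"
```

```text
t 3.25 pos [0.4962 0.1498 0.238 ] yaw 8.18 tilt [ 0.001 -1.     0.   ] w 0.0871 F [ 1.2 -0.8 -0. ] M [-0.09  0.02 -0.01] j [-0.71  0.08  0.35  1.74 -0.03  1.33 -0.21]
[ -0.0264, 0.0378, -0.4911 , -0.03, 87.18, 0.01 ]
```

Call:
arm_command:
  deltas: [-0.026, 0.038, -0.491, 0, 87.2, 0, -0.026, 0.038, -0.491, 0, 87.2, 0, -0.026, 0.038, -0.491, 0, 87.2, 0, -0.026, 0.038, -0.491, 0, 87.2, 0, -0.026, 0.038, -0.491, 0, 87.2, 0, -0.026, 0.038, -0.491, 0, 87.2, 0, -0.026, 0.038, -0.491, 0, 87.2, 0, -0.026, 0.038, -0.491, 0, 87.2, 0]

```text
time: 4.25
ee_pos: [0.5432, -0.3396, 0.2]
eef_rot: [-0.551, 0.444, -0.444, 0.551]
ft_force: [0.4, -0.9, -0.1]
width: 0.0871
```

Call:
arm_command:
  deltas: [0, 0, 0, 0, 0, 0, 0, 0, 0, 0, 0, 0]

```text
time: 4.5
ee_pos: [0.5433, -0.337, 0.1997]
eef_rot: [-0.552, 0.442, -0.442, 0.552]
ft_force: [0.2, -0.5, 0.1]
width: 0.0871
```

```bash
python3 - <<'E'
from h import *
s=r.read_state();p=r.camera('wrist');save(p,'w1')
for g in r.regions_of(p,'lock_grip'): print(g['conf'],g['centre'],px2w(p,g['centre'],.09,s))
print(w2px(p,(.559,-.341,.097),s))
go((.558,-.340,.2,-79))
E
```

```text
0.81 [216.1, 335.1] [ 0.56396177 -0.34207296  0.09      ]
[223.65382511 332.69866075]
t 4.6 pos [ 0.5438 -0.3359  0.2002] yaw -77.22 tilt [-0.001 -1.     0.001] w 0.0867 F [-0.4 -0.2 -0.2] M [-0.09  0.18  0.05] j [-0.1   0.46  0.8   1.49 -0.34  1.33 -0.62]
[ 0.0071, 0.0002, 0.0129 , -0.05, 1.78, -0.05 ]
```

View pics/w1.png

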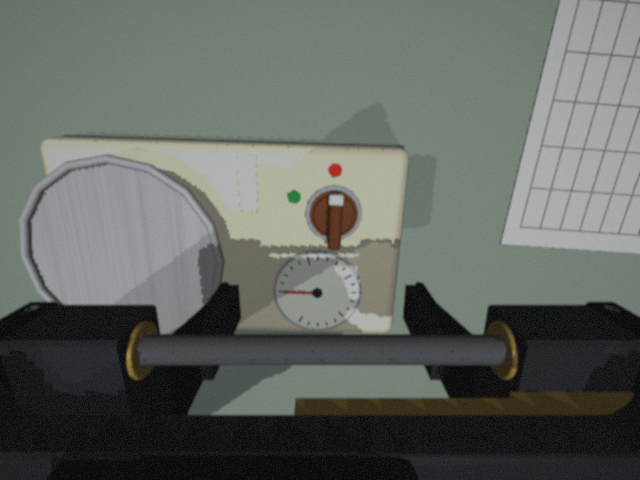

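```bash
python3 - <<'E'
from h import *
s=r.read_state();p=r.camera('wrist')
a=px2w(p,(196,336.5),.097,s);b=px2w(p,(248,334),.097,s);c=(a+b)/2
print(a,b,c,np.linalg.norm(a-b),np.degrees(np.arctan2(*(a-b)[1::-1])))
print('red',px2w(p,(170,335),.055,s),'green',px2w(p,(197,294),.055,s))
cv2.imwrite('pics/w1c.png',cv2.cvtColor(cv2.resize(p['image'][150:270,270:390],None,fx=5,fy=5,interpolation=2),cv2.COLOR_RGB2BGR))
go((.56,-.3405,.071,-79))
E
```

```text
[ 0.58209391 -0.33758959  0.097     ] [ 0.53956975 -0.34569977  0.097     ] [ 0.56083183 -0.34164468  0.097     ] 0.043290630370722755 10.79773977730292
red [ 0.59779922 -0.33414565  0.055     ] green [ 0.56591724 -0.30323076  0.055     ]
t 4.65 pos [ 0.5439 -0.3359  0.2003] yaw -77.22 tilt [-0.001 -1.     0.001] w 0.0869 F [-0.3 -0.5  0.7] M [-0.06  0.16 -0.03] j [-0.1   0.46  0.8   1.49 -0.34  1.33 -0.62]
[ 0.0082, 0.1293, 0.0145 , -0.07, 1.78, -0.04 ]
```

View pics/w1c.png

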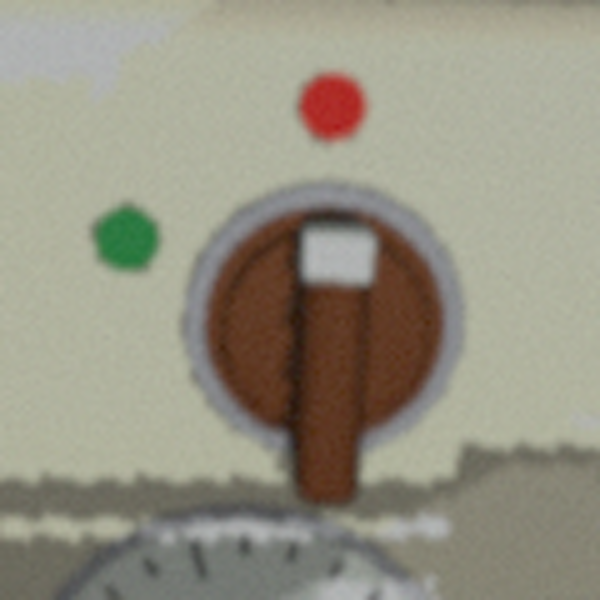

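Call:
arm_command:
  deltas: [0.0086, 0.05, 0.014, 0, 1.8, 0, 0.0086, 0.09, 0.014, 0, 1.8, 0, 0.0086, 0.12, 0.014, 0, 1.8, 0, 0.0086, 0.129, 0.014, 0, 1.8, 0, 0.0086, 0.129, 0.014, 0, 1.8, 0]

```text
time: 5.28
ee_pos: [0.5591, -0.3423, 0.0716]
eef_rot: [-0.545, 0.45, -0.451, 0.545]
ft_force: [-0.2, -0.3, 0.4]
width: 0.0868
```

Call:
arm_command:
  deltas: [0, 0, 0, 0, 0, 0, 0, 0, 0, 0, 0, 0, 0, 0, 0, 0, 0, 0, 0, 0, 0, 0, 0, 0]
  hand: 0
  grip_force: 40

```text
time: 5.78
ee_pos: [0.5587, -0.3429, 0.0711]
eef_rot: [-0.545, 0.451, -0.451, 0.545]
ft_force: [-0.3, -0.3, 0.8]
width: 0.0549
```

```bash
python3 - <<'E'
from h import *
go()
E
```

```text
t 5.78 pos [ 0.5587 -0.3429  0.0711] yaw -79.19 tilt [ 0. -1.  0.] w 0.0549 F [-0.3 -0.3  0.8] M [-0.08  0.12 -0.01] j [-0.05  0.62  0.73  1.57 -0.44  1.13 -0.59]
```

Call:
arm_command:
  deltas: [-0.0018, 0, 0.0005, 0, 0, 0, -0.0018, 0, 0.0005, 0, 0, 0, -0.0018, 0, 0.0005, 0, 0, 0, -0.0018, 0, 0.0005, 0, 0, 0, -0.0018, 0, 0.0005, 0, 0, 0, -0.0018, 0, 0.0005, 0, 0, 0, -0.0018, 0, 0.0005, 0, 0, 0]

```text
time: 6.65
ee_pos: [0.5592, -0.3443, 0.0712]
eef_rot: [0.545, -0.449, 0.453, -0.543]
ft_force: [6.6, -12.4, -8.3]
width: 0.0108
```

```bash
python3 - <<'E'
from h import *
go()
E
```

```text
t 6.65 pos [ 0.5592 -0.3443  0.0712] yaw -79.29 tilt [ 0.006 -1.     0.001] w 0.0108 F [  6.6 -12.4  -8.3] M [-2.57 -1.24 -0.02] j [-0.05  0.62  0.74  1.57 -0.44  1.12 -0.59]
```

Call:
arm_command:
  deltas: [0.003, 0, 0.001, 0, 0, 0, 0.003, 0, 0.001, 0, 0, 0, 0.003, 0, 0.001, 0, -8, 0, 0.003, 0, 0.001, 0, -13, 0, 0.003, 0, 0.001, 0, -13, 0, 0.003, 0, 0.001, 0, -13, 0]

```text
time: 7.4
ee_pos: [0.5595, -0.3446, 0.0711]
eef_rot: [0.592, -0.388, 0.387, -0.591]
ft_force: [-6.1, -2.4, 4.0]
width: 0.0109
```

```bash
python3 - <<'E'
from h import *
go()
E
```

```text
t 7.4 pos [ 0.5595 -0.3446  0.0711] yaw -66.43 tilt [ 0.    -1.    -0.001] w 0.0109 F [-6.1 -2.4  4. ] M [-0.51  1.39 -0.63] j [-0.01  0.6   0.69  1.56 -0.41  1.12 -0.39]
```

Call:
arm_command:
  deltas: [0, 0, 0, 0, 10, 0, 0, 0, 0, 0, 20, 0, 0, 0, 0, 0, 26, 0, 0, 0, 0, 0, 26, 0, 0, 0, 0, 0, 26, 0]

```text
time: 8.02
ee_pos: [0.5596, -0.3441, 0.0711]
eef_rot: [-0.49, 0.51, -0.51, 0.489]
ft_force: [-6.5, -1.9, 4.4]
width: 0.0114
```

```bash
python3 - <<'E'
from h import *
go()
p=r.camera('wrist');save(p,'w2')
E
```

```text
t 8.03 pos [ 0.5596 -0.3441  0.0711] yaw -92.28 tilt [ 0.001 -1.    -0.001] w 0.0114 F [-6.5 -1.9  4.4] M [-0.37  1.58  0.6 ] j [-0.07  0.64  0.78  1.57 -0.48  1.14 -0.8 ]
```

View pics/w2.png

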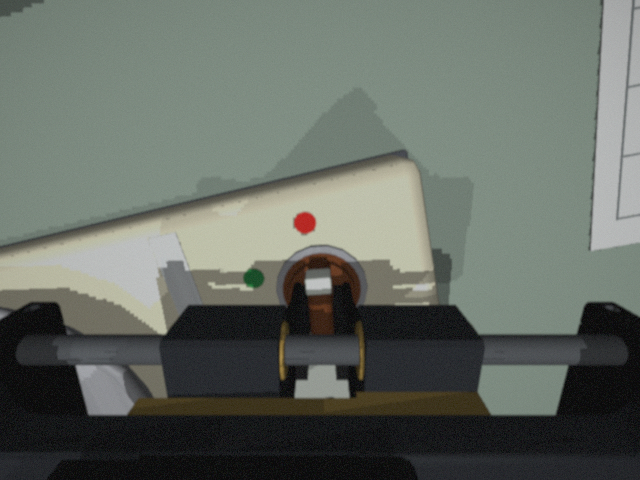

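Call:
arm_command:
  deltas: [0, 0, 0, 0, -10, 0, 0, 0, 0, 0, -20, 0, 0, 0, 0, 0, -27, 0, 0, 0, 0, 0, -27, 0, 0, 0, 0, 0, -17, 0, 0, 0, 0, 0, -7, 0, 0, 0, 0, 0, 0, 0, 0, 0, 0, 0, 0, 0]

```text
time: 9.07
ee_pos: [0.5609, -0.344, 0.0712]
eef_rot: [0.491, -0.509, 0.51, -0.49]
ft_force: [-0.0, -4.4, 1.6]
width: 0.0129
```

Call:
arm_command:
  deltas: [0, 0, 0, 0, -10, 0, 0, 0, 0, 0, -20, 0, 0, 0, 0, 0, -27, 0, 0, 0, 0, 0, -27, 0, 0, 0, 0, 0, -17, 0, 0, 0, 0, 0, -7, 0, 0, 0, 0, 0, 0, 0, 0, 0, 0, 0, 0, 0]

```text
time: 10.07
ee_pos: [0.5606, -0.3441, 0.0712]
eef_rot: [0.49, -0.51, 0.51, -0.489]
ft_force: [-0.2, -5.2, 2.2]
width: 0.0119
```

Call:
arm_command:
  deltas: [0, 0, 0, 0, -10, 0, 0, 0, 0, 0, -20, 0, 0, 0, 0, 0, -27, 0, 0, 0, 0, 0, -27, 0]

```text
time: 10.58
ee_pos: [0.5604, -0.3443, 0.0711]
eef_rot: [-0.595, 0.381, -0.382, 0.595]
ft_force: [0.2, -6.3, 0.4]
width: 0.0106
```

```bash
python3 - <<'E'
from h import *
go()
p=r.camera('wrist');save(p,'w3')
E
```

```text
t 10.57 pos [ 0.5604 -0.3443  0.0711] yaw -65.32 tilt [ 0.001 -1.     0.001] w 0.0106 F [ 0.2 -6.3  0.4] M [-1.21  0.27 -0.46] j [-0.01  0.6   0.68  1.56 -0.41  1.12 -0.38]
```

View pics/w3.png

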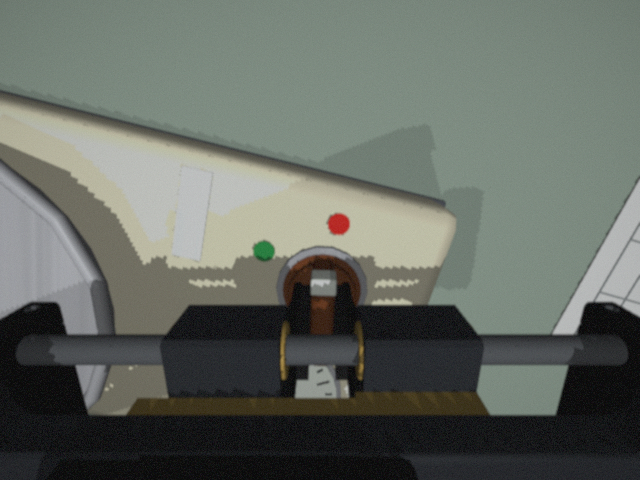

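Call:
arm_command:
  deltas: [0, 0, 0, 0, 10, 0, 0, 0, 0, 0, 20, 0, 0, 0, 0, 0, 27, 0, 0, 0, 0, 0, 27, 0, 0, 0, 0, 0, 17, 0, 0, 0, 0, 0, 7, 0, 0, 0, 0, 0, 0, 0, 0, 0, 0, 0, 0, 0]

```text
time: 11.62
ee_pos: [0.5598, -0.3444, 0.0711]
eef_rot: [-0.595, 0.382, -0.382, 0.595]
ft_force: [-2.7, -4.3, 2.9]
width: 0.0131
```

Call:
arm_command:
  deltas: [0, 0, 0, 0, -8, 0, 0, 0, 0, 0, -8, 0, 0, 0, 0, 0, -8, 0]

```text
time: 12.0
ee_pos: [0.5604, -0.3442, 0.071]
eef_rot: [-0.62, 0.34, -0.341, 0.62]
ft_force: [0.7, -4.8, 0.8]
width: 0.0147
```

```bash
python3 - <<'E'
from h import *
go()
p=r.camera('wrist');save(p,'w4')
E
```

```text
t 12.0 pos [ 0.5604 -0.3442  0.071 ] yaw -57.58 tilt [ 0.001 -1.     0.   ] w 0.0147 F [ 0.7 -4.8  0.8] M [-1.17  0.13 -1.01] j [ 0.01  0.59  0.65  1.56 -0.39  1.12 -0.25]
```

View pics/w4.png

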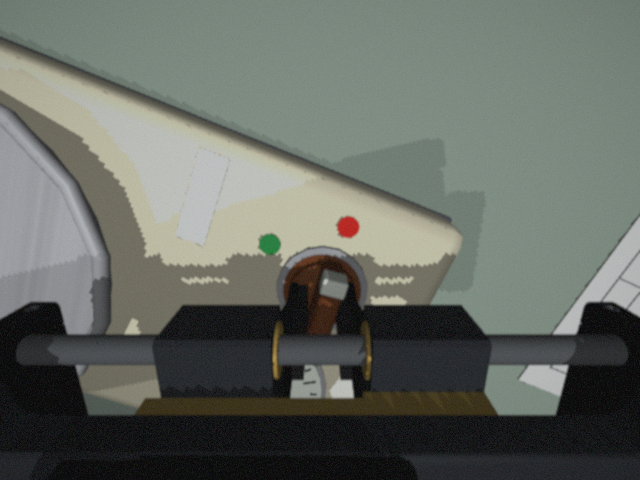

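Call:
arm_command:
  deltas: [0, 0, 0, 0, 10, 0, 0, 0, 0, 0, 20, 0, 0, 0, 0, 0, 30, 0, 0, 0, 0, 0, 38, 0, 0, 0, 0, 0, 38, 0, 0, 0, 0, 0, 38, 0]

```text
time: 12.8
ee_pos: [0.562, -0.344, 0.0711]
eef_rot: [0.476, -0.522, 0.524, -0.476]
ft_force: [5.4, -7.3, -2.9]
width: 0.0116
```

```bash
python3 - <<'E'
from h import *
go()
p=r.camera('wrist');save(p,'w5')
E
```

```text
t 12.8 pos [ 0.562  -0.344   0.0711] yaw -95.35 tilt [ 0.002 -1.     0.002] w 0.0116 F [ 5.4 -7.3 -2.9] M [-1.87 -0.95  0.72] j [-0.08  0.64  0.79  1.57 -0.49  1.14 -0.85]
```

View pics/w5.png

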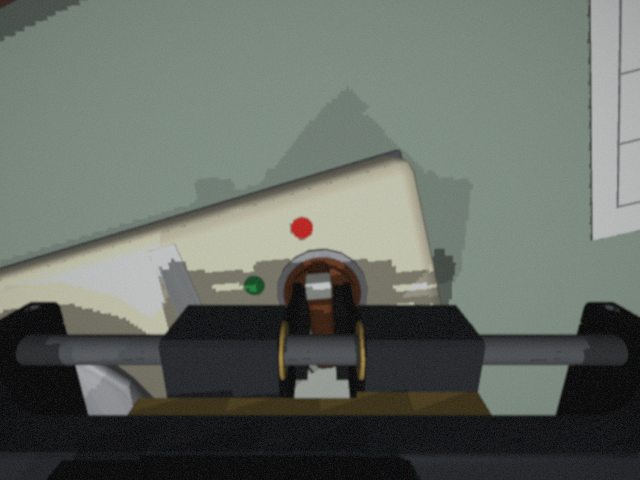

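Call:
arm_command:
  deltas: [0, 0, 0, 0, -10, 0, 0, 0, 0, 0, -20, 0, 0, 0, 0, 0, -29, 0, 0, 0, 0, 0, -35, 0, 0, 0, 0, 0, -35, 0, 0, 0, 0, 0, -35, 0]

```text
time: 13.6
ee_pos: [0.561, -0.344, 0.071]
eef_rot: [-0.611, 0.356, -0.357, 0.611]
ft_force: [1.9, -5.6, -0.8]
width: 0.0124
```

```bash
python3 - <<'E'
from h import *
go()
E
```

```text
t 13.6 pos [ 0.561 -0.344  0.071] yaw -60.53 tilt [ 0.001 -1.     0.001] w 0.0124 F [ 1.9 -5.6 -0.8] M [-1.34 -0.35 -0.8 ] j [ 0.01  0.6   0.66  1.56 -0.39  1.12 -0.3 ]
```

Call:
arm_command:
  deltas: [0, 0, 0, 0, 10, 0, 0, 0, 0, 0, 20, 0, 0, 0, 0, 0, 29, 0, 0, 0, 0, 0, 35, 0, 0, 0, 0, 0, 35, 0, 0, 0, 0, 0, 35, 0]

```text
time: 14.35
ee_pos: [0.5619, -0.3439, 0.0712]
eef_rot: [0.476, -0.522, 0.524, -0.476]
ft_force: [5.0, -8.2, -1.8]
width: 0.0118
```

Call:
arm_command:
  deltas: [0, 0, 0, 0, -10, 0, 0, 0, 0, 0, -20, 0, 0, 0, 0, 0, -29, 0, 0, 0, 0, 0, -35, 0, 0, 0, 0, 0, -35, 0, 0, 0, 0, 0, -35, 0]

```text
time: 15.1
ee_pos: [0.5614, -0.3437, 0.0711]
eef_rot: [-0.611, 0.355, -0.356, 0.611]
ft_force: [2.1, -6.3, -0.1]
width: 0.0108
```

```bash
python3 - <<'E'
from h import *
go()
p=r.camera('wrist');save(p,'w6')
E
```

```text
t 15.1 pos [ 0.5614 -0.3437  0.0711] yaw -60.42 tilt [ 0.001 -1.     0.001] w 0.0108 F [ 2.1 -6.3 -0.1] M [-1.4  -0.35  0.29] j [ 0.01  0.6   0.66  1.56 -0.39  1.12 -0.3 ]
```

View pics/w6.png

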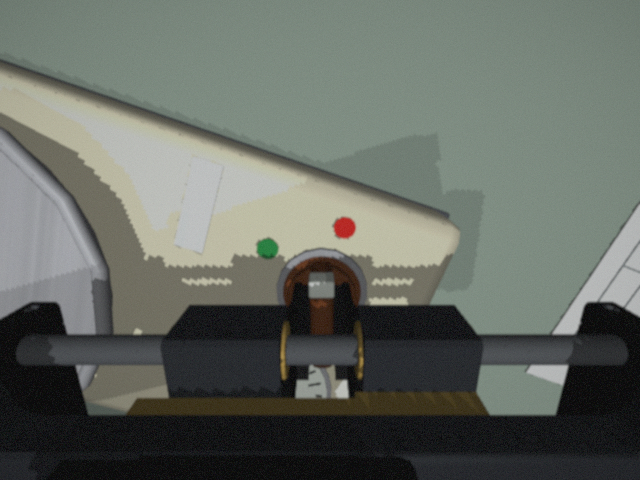

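Call:
arm_command:
  deltas: [0, 0, 0, 0, -10, 0, 0, 0, 0, 0, -20, 0, 0, 0, 0, 0, -30, 0, 0, 0, 0, 0, -40, 0, 0, 0, 0, 0, -50, 0, 0, 0, 0, 0, -54, 0, 0, 0, 0, 0, -54, 0, 0, 0, 0, 0, -54, 0]

```text
time: 16.15
ee_pos: [0.5609, -0.3432, 0.071]
eef_rot: [-0.706, 0.039, -0.04, 0.706]
ft_force: [1.4, -1.7, 2.0]
width: 0.0114
```

```bash
python3 - <<'E'
from h import *
go()
p=r.camera('wrist');save(p,'w7')
E
```

```text
t 16.15 pos [ 0.5609 -0.3432  0.071 ] yaw -6.39 tilt [ 0.001 -1.     0.001] w 0.0114 F [ 1.4 -1.7  2. ] M [-0.3  -0.26 -0.82] j [ 0.14  0.55  0.46  1.56 -0.26  1.1   0.55]
```

View pics/w7.png

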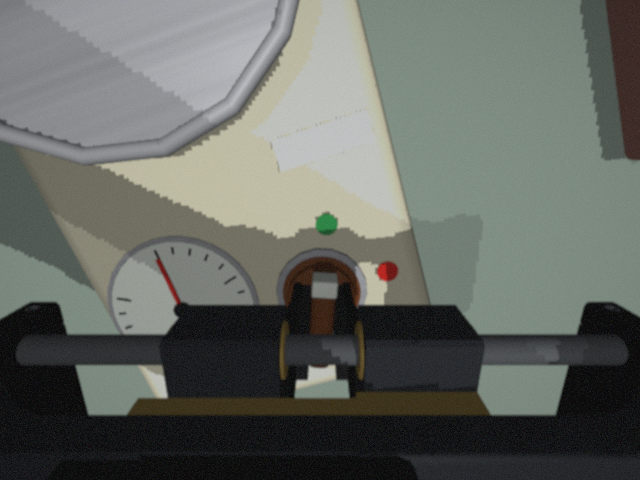

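Call:
arm_command:
  deltas: [0, 0, 0, 0, 3, 0, 0, 0, 0, 0, 3, 0, 0, 0, 0, 0, 3, 0, 0, 0, 0, 0, 3, 0, 0, -0.05, 0, 0, 3, 0, 0, -0.11, 0, 0, 3, 0, 0, -0.17, 0, 0, 3, 0, 0, -0.18, 0, 0, 3, 0]
  hand: 0.4
  grip_force: 30

```text
time: 17.2
ee_pos: [0.5616, -0.345, 0.256]
eef_rot: [0.706, -0.054, 0.059, -0.704]
ft_force: [0.1, 0.1, 0.3]
width: 0.0352
```

```bash
python3 - <<'E'
from h import *
p=r.camera('wrist');save(p,'w8')
go((.53,.1,.22,20),(.50,.15,.22,22))
E
```

```text
t 17.25 pos [ 0.5613 -0.3445  0.2546] yaw -9.19 tilt [ 0.005 -1.    -0.001] w 0.0347 F [ 0.3 -0.4 -0.1] M [-0.06  0.05 -0.01] j [ 0.11  0.42  0.52  1.34 -0.21  1.43  0.46]
[ -0.1020, 0.0336, 0.4339 , 0.14, -29.19, 0.26 ]
[ -0.1396, 0.0333, 0.4785 , 0.15, -31.19, 0.26 ]
```

View pics/w8.png

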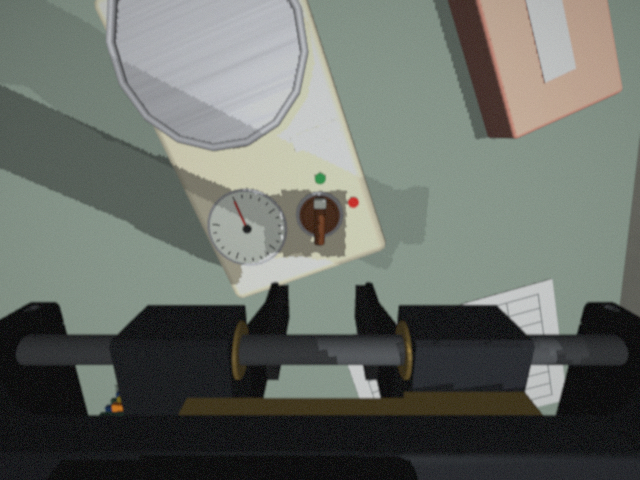

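```bash
python3 - <<'E'
from h import *
go((.51,.10,.22,-24))
E
```

```text
t 17.25 pos [ 0.5613 -0.3445  0.2546] yaw -9.19 tilt [ 0.005 -1.    -0.001] w 0.0347 F [ 0.3 -0.4 -0.1] M [-0.06  0.05 -0.01] j [ 0.11  0.42  0.52  1.34 -0.21  1.43  0.46]
[ -0.1217, 0.0335, 0.4307 , 0.03, 14.81, 0.29 ]
```

Call:
arm_command:
  deltas: [-0.122, 0.033, 0.431, 0, 14.8, 0, -0.122, 0.033, 0.431, 0, 14.8, 0, -0.122, 0.033, 0.431, 0, 14.8, 0, -0.122, 0.033, 0.431, 0, 14.8, 0, -0.122, 0.033, 0.431, 0, 14.8, 0, -0.122, 0.033, 0.431, 0, 14.8, 0, -0.122, 0.033, 0.431, 0, 14.8, 0, -0.122, 0.033, 0.431, 0, 14.8, 0]

```text
time: 18.25
ee_pos: [0.5068, 0.1059, 0.216]
eef_rot: [0.692, -0.146, 0.143, -0.692]
ft_force: [-0.7, -0.1, 0.5]
width: 0.0351
```

Call:
arm_command:
  deltas: [0, 0, 0, 0, 0, 0, 0, 0, 0, 0, 0, 0]

```text
time: 18.5
ee_pos: [0.509, 0.0992, 0.2175]
eef_rot: [0.692, -0.148, 0.148, -0.691]
ft_force: [-0.4, -0.6, -0.8]
width: 0.0346
```

```bash
cat >> h.py <<'E'
def weights(name='wrist',zk=.034,tag=None):
    s=r.read_state();p=r.camera(name)
    if tag: save(p,tag)
    for g in r.regions_of(p,'weight1'):
        c,_=cv2.findContours(g['region'].astype(np.uint8),cv2.RETR_EXTERNAL,cv2.CHAIN_APPROX_NONE);c=max(c,key=len)[:,0]
        print(name,round(g['conf'],2),np.round(g['centre']),'n',int(g['region'].sum()),'w@disc',px2w(p,g['centre'],zk-.022,s).round(4),'@mid',px2w(p,g['centre'],zk-.012,s).round(4))
    return p,s
E
python3 - <<'E'
from h import *
p,s=weights(tag='w9');go()
E
```

```text
wrist 0.91 [ 70. 292.] n 1037 w@disc [0.5404 0.2445 0.012 ] @mid [0.5405 0.2427 0.022 ]
wrist 0.87 [179. 297.] n 821 w@disc [0.4995 0.1465 0.012 ] @mid [0.5006 0.1474 0.022 ]
wrist 0.72 [175. 346.] n 748 w@disc [0.5486 0.1286 0.012 ] @mid [0.5484 0.1299 0.022 ]
wrist 0.51 [114. 324.] n 15272 w@disc [0.5519 0.1942 0.012 ] @mid [0.5517 0.1937 0.022 ]
t 18.6 pos [0.5091 0.0994 0.2179] yaw -24.15 tilt [ 0. -1. -0.] w 0.035 F [-0.7  0.9  0.2] M [-0.14  0.05  0.01] j [-0.55  0.09  0.28  1.76 -0.03  1.29 -0.68]
```

View pics/w9.png

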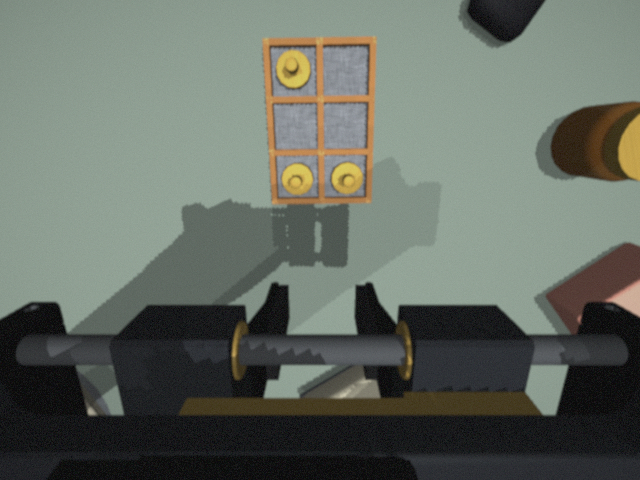

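```bash
python3 - <<'E'
from h import *
s=r.read_state();p=r.camera('wrist')
im=cv2.cvtColor(p['image'],cv2.COLOR_RGB2BGR)
cv2.imwrite('pics/w9c.png',cv2.resize(im[25:215,250:390],None,fx=3.1,fy=3.1,interpolation=2))
for u,v in[(264,38),(376,37),(371.5,203.5),(272,203.5)]: print(px2w(p,(v,u),.015,s).round(4))
C=np.mean([px2w(p,(v,u),.015,s) for u,v in[(264,38),(376,37),(371.5,203.5),(272,203.5)]],0);print('tray',C)
for u,v in[(292,66),(297,182),(347,180)]: print('knob',px2w(p,(v,u),.036,s).round(4))
a=np.radians(-24);ex=np.array([np.cos(a),np.sin(a)]);ey=np.array([-ex[1],ex[0]])
for j in(1,0,-1): print([ (C[:2]+ex*i*.0255+ey*j*.051).round(4) for i in(-1,1)])
E
```

```text
[0.5279 0.2796 0.015 ]
[0.6252 0.2369 0.015 ]
[0.5624 0.0899 0.015 ]
[0.4633 0.1343 0.015 ]
tray [0.54467917 0.18518685 0.015     ]
knob [0.5418 0.2432 0.036 ]
knob [0.5007 0.1461 0.036 ]
knob [0.5475 0.1273 0.036 ]
[array([0.5421, 0.2421]), array([0.5887, 0.2214])]
[array([0.5214, 0.1956]), array([0.568 , 0.1748])]
[array([0.5006, 0.149 ]), array([0.5472, 0.1282])]
```

View pics/w9c.png

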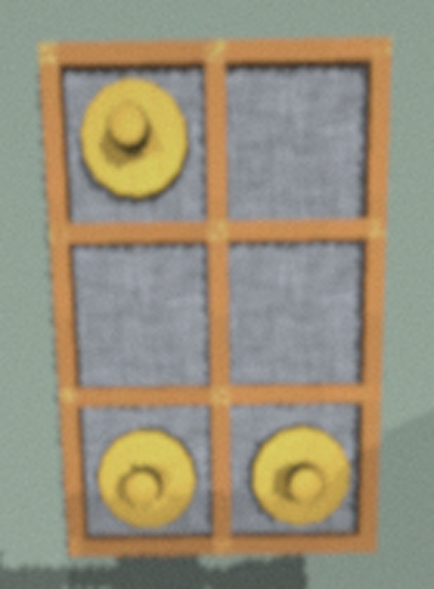

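```bash
python3 - <<'E'
from h import *
go((.5007,.1467,.1,-24),(.5007,.1467,.022,-24))
E
```

```text
t 18.65 pos [0.5091 0.0997 0.2179] yaw -24.13 tilt [ 0. -1. -0.] w 0.0353 F [ 0.5  0.5 -0.6] M [-0.11  0.07  0.01] j [-0.55  0.09  0.28  1.76 -0.03  1.29 -0.68]
[ -0.0269, 0.1179, 0.0395 , 0.01, -0.13, 0.00 ]
[ -0.0269, 0.1959, 0.0395 , 0.01, -0.13, 0.00 ]
```

Call:
arm_command:
  deltas: [-0.027, 0.06, 0.039, 0, 0, 0, -0.027, 0.118, 0.039, 0, 0, 0, -0.027, 0.118, 0.039, 0, 0, 0, -0.027, 0.16, 0.039, 0, 0, 0, -0.027, 0.185, 0.039, 0, 0, 0, -0.027, 0.196, 0.039, 0, 0, 0, -0.027, 0.196, 0.039, 0, 0, 0]

```text
time: 19.52
ee_pos: [0.5009, 0.1475, 0.0231]
eef_rot: [-0.691, 0.147, -0.148, 0.692]
ft_force: [-0.3, -0.0, 0.2]
width: 0.0348
```

```bash
python3 - <<'E'
from h import *
p=r.camera('wrist');save(p,'w10')
go((.5007,.1467,.022,-24))
E
```

```text
t 19.57 pos [0.5011 0.1477 0.0235] yaw -24.04 tilt [ 0.001 -1.     0.001] w 0.035 F [-0.3  0.   0.3] M [-0.07  0.12  0.03] j [-0.57  0.32  0.23  1.95 -0.09  0.88 -0.72]
[ 0.0000, 0.0015, -0.0011 , -0.07, -0.04, 0.07 ]
```

View pics/w10.png

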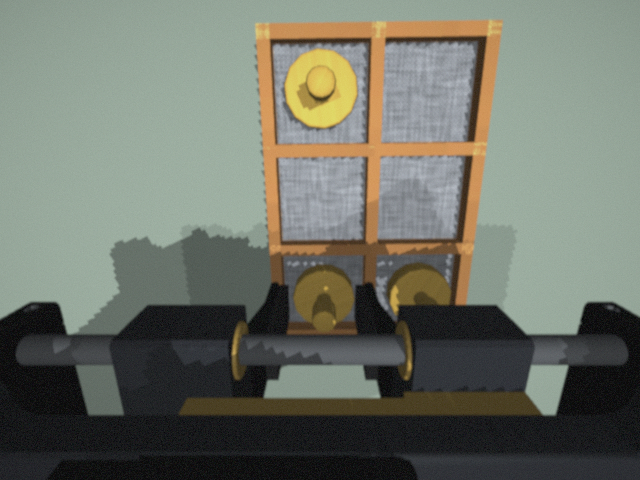

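Call:
arm_command:
  deltas: [0, 0.001, -0.001, 0, 0, 0, 0, 0.001, -0.001, 0, 0, 0, 0, 0.001, -0.001, 0, 0, 0, 0, 0.001, -0.001, 0, 0, 0]
  hand: 0
  grip_force: 20

```text
time: 20.08
ee_pos: [0.4999, 0.147, 0.0213]
eef_rot: [-0.692, 0.147, -0.147, 0.692]
ft_force: [0.1, -0.0, 3.5]
width: 0.0111
```

```bash
python3 - <<'E'
from h import *
go((.5007,.1467,.2,-24),(.50,.0,.2,-50),(.488,-.145,.15,-79))
E
```

```text
t 20.07 pos [0.4999 0.147  0.0213] yaw -23.99 tilt [ 0. -1.  0.] w 0.0111 F [ 0.1 -0.   3.5] M [-0.17  0.18  0.01] j [-0.57  0.32  0.23  1.95 -0.09  0.88 -0.72]
[ 0.0010, -0.1787, 0.0002 , -0.03, 0.01, 0.02 ]
[ 0.0600, -0.1787, -0.1342 , -0.03, 26.01, 0.01 ]
[ 0.1080, -0.1288, -0.2715 , -0.04, 55.01, 0.01 ]
```

```bash
python3 - <<'E'
from h import *
go((.5007,.1467,.17,-24),(.472,-.2166,.17,-24),(.472,-.2166,.108,-24))
E
```

```text
t 20.07 pos [0.4999 0.147  0.0213] yaw -23.99 tilt [ 0. -1.  0.] w 0.0111 F [ 0.1 -0.   3.5] M [-0.17  0.18  0.01] j [-0.57  0.32  0.23  1.95 -0.09  0.88 -0.72]
[ 0.0009, -0.1487, 0.0001 , -0.03, 0.01, 0.02 ]
[ 0.1225, -0.1488, -0.3434 , -0.03, 0.01, 0.02 ]
[ 0.1224, -0.0868, -0.3435 , -0.03, 0.01, 0.02 ]
```

Call:
arm_command:
  deltas: [0, -0.05, 0, 0, 0, 0, 0, -0.1, 0, 0, 0, 0, 0.01, -0.149, -0.03, 0, 0, 0, 0.03, -0.149, -0.085, 0, 0, 0, 0.05, -0.149, -0.14, 0, 0, 0, 0.07, -0.149, -0.195, 0, 0, 0, 0.09, -0.149, -0.25, 0, 0, 0, 0.108, -0.149, -0.305, 0, 0, 0]

```text
time: 21.08
ee_pos: [0.4737, -0.1774, 0.17]
eef_rot: [-0.692, 0.147, -0.147, 0.692]
ft_force: [1.1, 0.2, -0.5]
width: 0.0113
```

```bash
python3 - <<'E'
from h import *
go((.472,-.2166,.17,-24),(.472,-.2166,.108,-24))
E
```

```text
t 21.07 pos [ 0.4737 -0.1774  0.17  ] yaw -23.98 tilt [ 0. -1.  0.] w 0.0113 F [ 1.1  0.2 -0.5] M [-0.08 -0.04 -0.05] j [-0.23  0.1   0.53  1.87 -0.06  1.19 -0.1 ]
[ 0.0144, -0.0000, -0.0365 , -0.02, 0.02, 0.01 ]
[ 0.0144, 0.0620, -0.0366 , -0.02, 0.02, 0.01 ]
```

Call:
arm_command:
  deltas: [0.014, 0, -0.037, 0, 0, 0, 0.014, 0, -0.037, 0, 0, 0, 0.014, 0.03, -0.037, 0, 0, 0, 0.014, 0.052, -0.037, 0, 0, 0, 0.014, 0.06, -0.037, 0, 0, 0, 0.014, 0.06, -0.037, 0, 0, 0]

```text
time: 21.82
ee_pos: [0.472, -0.2145, 0.1099]
eef_rot: [-0.692, 0.147, -0.146, 0.692]
ft_force: [0.7, -0.2, -0.4]
width: 0.0109
```

```bash
python3 - <<'E'
from h import *
p=r.camera('wrist');save(p,'w11')
p=r.camera('side');save(p,'s11')
go((.472,-.2166,.108,-24))
E
```

```text
t 21.93 pos [ 0.4726 -0.215   0.1108] yaw -23.97 tilt [ 0.001 -1.     0.   ] w 0.011 F [-0.1 -0.  -1.8] M [-0.14  0.1  -0.04] j [-0.16  0.21  0.56  1.9  -0.13  1.06  0.03]
[ 0.0001, 0.0028, -0.0017 , -0.02, 0.03, 0.06 ]
```

View pics/w11.png

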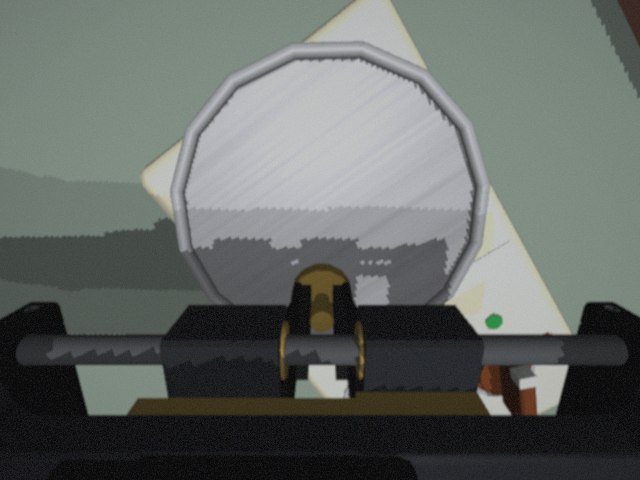

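View pics/s11.png

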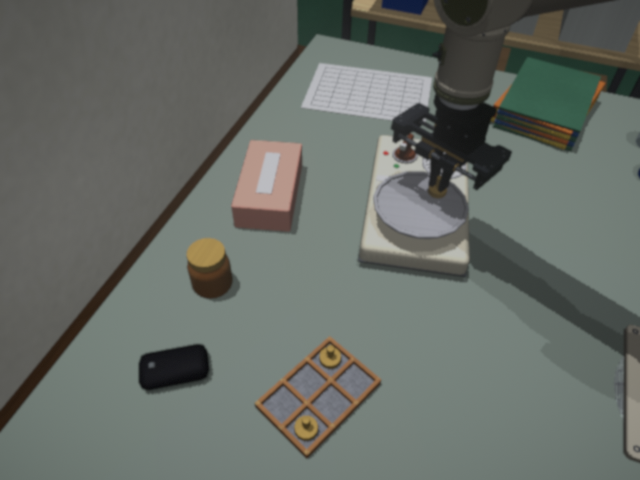

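Call:
arm_command:
  deltas: [0, 0.0035, 0, 0, 0, 0, 0, 0.0035, 0, 0, 0, 0]

```text
time: 22.18
ee_pos: [0.4722, -0.2152, 0.1067]
eef_rot: [-0.692, 0.147, -0.147, 0.692]
ft_force: [-0.2, 1.2, -0.1]
width: 0.0111
```

Call:
arm_command:
  deltas: [0, 0, 0, 0, 0, 0, 0, 0, 0, 0, 0, 0, 0, 0, 0, 0, 0, 0, 0, 0, 0, 0, 0, 0]
  hand: 0.35

```text
time: 22.68
ee_pos: [0.472, -0.2152, 0.1064]
eef_rot: [-0.692, 0.147, -0.147, 0.692]
ft_force: [-0.1, -0.3, 0.2]
width: 0.0298
```

```bash
python3 - <<'E'
from h import *
go((.472,-.2166,.17,-24),(.5475,.1275,.17,-24),(.5475,.1275,.08,-24),(.5475,.1275,.022,-24))
E
```

```text
t 22.68 pos [ 0.472  -0.2152  0.1064] yaw -24.0 tilt [-0. -1.  0.] w 0.0298 F [-0.1 -0.3  0.2] M [-0.06  0.06 -0.01] j [-0.16  0.21  0.56  1.91 -0.13  1.06  0.04]
[ 0.0006, -0.0636, -0.0013 , -0.01, 0.00, -0.00 ]
[ -0.0703, -0.0635, 0.3438 , -0.01, 0.00, -0.00 ]
[ -0.0703, 0.0265, 0.3438 , -0.01, 0.00, -0.00 ]
[ -0.0703, 0.0845, 0.3438 , -0.01, 0.00, -0.00 ]
```

Call:
arm_command:
  deltas: [0, -0.06, 0, 0, 0, 0, -0.01, -0.075, 0.04, 0, 0, 0, -0.022, -0.064, 0.1, 0, 0, 0, -0.034, -0.064, 0.16, 0, 0, 0, -0.046, -0.064, 0.22, 0, 0, 0, -0.058, -0.064, 0.28, 0, 0, 0, -0.07, -0.064, 0.335, 0, 0, 0, -0.07, -0.064, 0.344, 0, 0, 0]

```text
time: 23.68
ee_pos: [0.5476, 0.1326, 0.17]
eef_rot: [-0.692, 0.145, -0.144, 0.692]
ft_force: [-0.3, -1.4, 0.7]
width: 0.0304
```

```bash
python3 - <<'E'
from h import *
weights(tag='w12')
go((.5475,.1275,.08,-24),(.5475,.1275,.022,-24))
E
```

```text
wrist 0.85 [118. 268.] n 1283 w@disc [0.5413 0.2435 0.012 ] @mid [0.5425 0.2424 0.022 ]
wrist 0.64 [229. 329.] n 958 w@disc [0.5508 0.1272 0.012 ] @mid [0.5517 0.1298 0.022 ]
t 23.77 pos [0.5479 0.1284 0.1701] yaw -23.88 tilt [-0. -1. -0.] w 0.0307 F [ 0.4 -0.6 -0.9] M [-0.14  0.04 -0.01] j [-0.58  0.23  0.31  1.72 -0.07  1.21 -0.67]
[ 0.0000, 0.0901, -0.0010 , 0.03, 0.12, -0.01 ]
[ 0.0000, 0.1481, -0.0009 , 0.03, 0.12, -0.01 ]
```

View pics/w12.png

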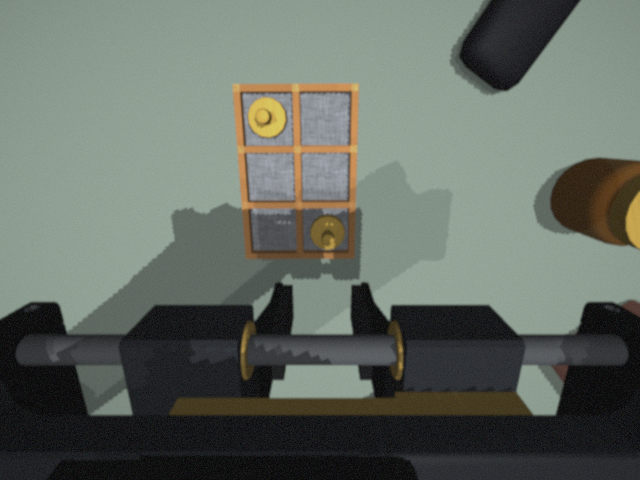

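```bash
python3 - <<'E'
from h import *
s=r.read_state();p=r.camera('wrist');print(px2w(p,(239,327.5),.036,s),px2w(p,(117,264),.036,s))
E
```

```text
[0.54852915 0.12120808 0.036     ] [0.54274771 0.23846991 0.036     ]
```

```bash
python3 - <<'E'
from h import *
p,s=weights(tag='w13')
im=cv2.cvtColor(p['image'],cv2.COLOR_RGB2BGR)
cv2.imwrite('pics/w13c.png',cv2.resize(im[70:270,220:380],None,fx=3,fy=3,interpolation=2))
E
```

```text
wrist 0.86 [224. 326.] n 1014 w@disc [0.5501 0.127  0.012 ] @mid [0.551  0.1295 0.022 ]
wrist 0.57 [113. 262.] n 1320 w@disc [0.5399 0.2427 0.012 ] @mid [0.5412 0.2415 0.022 ]
```

View pics/w13c.png

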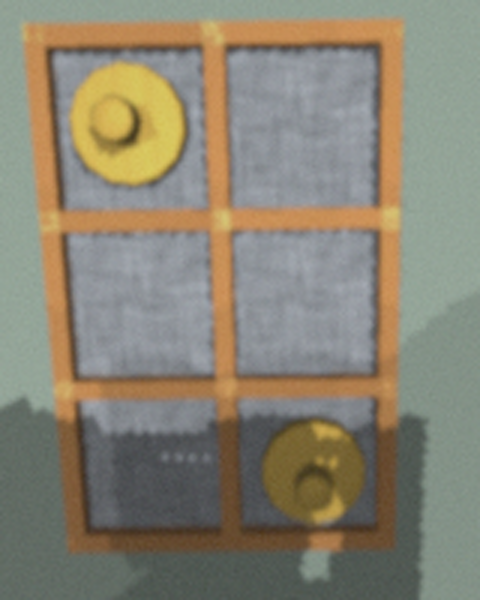

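```bash
python3 - <<'E'
from h import *
s=r.read_state();p=r.camera('wrist');print(px2w(p,(231,324.7),.036,s),px2w(p,(226.7,324.3),.018,s),px2w(p,(110,258),.036,s),px2w(p,(111.3,262.7),.018,s))
go((.5483,.1267,.022,-24))
E
```

```text
[0.54928368 0.12629174 0.036     ] [0.54875312 0.1257071  0.018     ] [0.54122617 0.24252077 0.036     ] [0.54205773 0.24227779 0.018     ]
t 23.98 pos [0.5479 0.1257 0.1706] yaw -24.14 tilt [ 0. -1. -0.] w 0.0301 F [0.1 0.1 1.1] M [-0.12  0.08  0.05] j [-0.57  0.23  0.31  1.72 -0.07  1.21 -0.67]
[ -0.0001, 0.1486, 0.0011 , 0.01, -0.14, 0.01 ]
```

Good: B at (0.549, 0.126), C at (0.5415, 0.2425).

Call:
arm_command:
  deltas: [0.0005, 0.05, 0.001, 0, 0, 0, 0.0005, 0.1, 0.001, 0, 0, 0, 0.0005, 0.135, 0.001, 0, 0, 0, 0.0005, 0.149, 0.001, 0, 0, 0, 0.0005, 0.149, 0.001, 0, 0, 0]

```text
time: 24.6
ee_pos: [0.5488, 0.1276, 0.0216]
eef_rot: [0.692, -0.147, 0.147, -0.691]
ft_force: [1.2, -0.3, 0.3]
width: 0.0305
```

Call:
arm_command:
  deltas: [0, 0, 0, 0, 0, 0, 0, 0, 0, 0, 0, 0, 0, 0, 0, 0, 0, 0, 0, 0, 0, 0, 0, 0]
  hand: 0

```text
time: 25.1
ee_pos: [0.5495, 0.1285, 0.0224]
eef_rot: [-0.691, 0.147, -0.147, 0.692]
ft_force: [-2.0, -0.6, 5.8]
width: 0.0112
```

```bash
python3 - <<'E'
from h import *
go((.4905,-.1755,.17,-24),(.4905,-.1755,.108,-24))
E
```

```text
t 25.1 pos [0.5495 0.1285 0.0224] yaw -24.0 tilt [ 0.001 -1.     0.001] w 0.0112 F [-2.  -0.6  5.8] M [-0.18  0.25 -0.02] j [-0.55  0.4   0.28  1.84 -0.14  0.91 -0.62]
[ 0.0699, -0.1479, -0.3015 , -0.07, 0.00, 0.06 ]
[ 0.0698, -0.0859, -0.3016 , -0.07, 0.00, 0.06 ]
```

Call:
arm_command:
  deltas: [0, -0.055, 0, 0, 0, 0, 0, -0.11, 0, 0, 0, 0, 0.01, -0.148, -0.035, 0, 0, 0, 0.023, -0.148, -0.092, 0, 0, 0, 0.036, -0.148, -0.15, 0, 0, 0, 0.049, -0.148, -0.207, 0, 0, 0, 0.062, -0.148, -0.265, 0, 0, 0, 0.07, -0.148, -0.3, 0, 0, 0]

```text
time: 26.1
ee_pos: [0.4894, -0.1773, 0.1697]
eef_rot: [0.691, -0.148, 0.148, -0.691]
ft_force: [0.2, 1.0, -2.0]
width: 0.0111
```

Call:
arm_command:
  deltas: [0, 0, -0.001, 0, 0, 0, 0, 0.025, -0.001, 0, 0, 0, 0, 0.05, -0.001, 0, 0, 0, 0, 0.06, -0.001, 0, 0, 0, 0, 0.06, -0.001, 0, 0, 0]

```text
time: 26.72
ee_pos: [0.4902, -0.1745, 0.1092]
eef_rot: [-0.692, 0.147, -0.146, 0.692]
ft_force: [0.2, 0.2, -1.1]
width: 0.0112
```

```bash
python3 - <<'E'
from h import *
p=r.camera('wrist');save(p,'w14')
go((.4905,-.1755,.1075,-24))
E
```

```text
t 26.77 pos [ 0.4907 -0.1748  0.1099] yaw -23.97 tilt [ 0. -1.  0.] w 0.0111 F [ 1.  -0.5 -0.2] M [-0.07  0.05 -0.04] j [-0.22  0.21  0.53  1.9  -0.12  1.06 -0.06]
[ 0.0001, 0.0024, -0.0007 , -0.01, 0.03, 0.01 ]
```

View pics/w14.png

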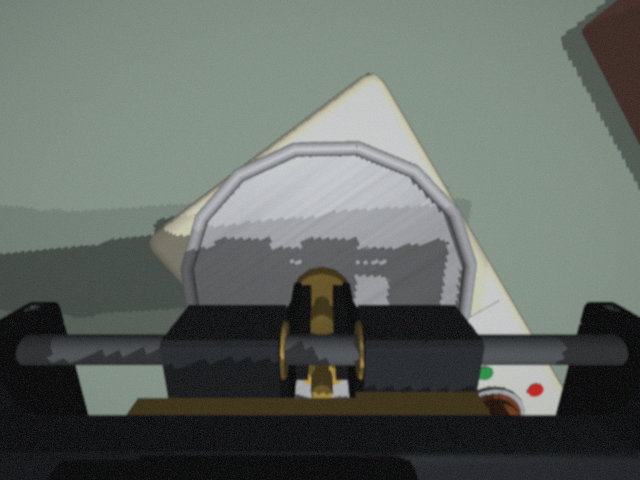

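Call:
arm_command:
  deltas: [0, 0.003, 0, 0, 0, 0, 0, 0.003, 0, 0, 0, 0]

```text
time: 27.02
ee_pos: [0.4906, -0.1752, 0.1068]
eef_rot: [-0.692, 0.147, -0.147, 0.692]
ft_force: [0.1, -1.1, -0.1]
width: 0.0109
```

Call:
arm_command:
  deltas: [0, 0, 0, 0, 0, 0, 0, 0, 0, 0, 0, 0, 0, 0, 0, 0, 0, 0, 0, 0, 0, 0, 0, 0]
  hand: 0.35

```text
time: 27.52
ee_pos: [0.4903, -0.1752, 0.1065]
eef_rot: [-0.692, 0.147, -0.147, 0.692]
ft_force: [0.2, 0.1, -0.8]
width: 0.0299
```

```bash
python3 - <<'E'
from h import *
go((.5415,.2425,.17,-24),(.5415,.2425,.022,-24))
E
```

```text
t 27.52 pos [ 0.4903 -0.1752  0.1065] yaw -24.0 tilt [ 0. -1.  0.] w 0.0299 F [ 0.2  0.1 -0.8] M [-0.06  0.06 -0.01] j [-0.21  0.22  0.53  1.9  -0.12  1.06 -0.06]
[ -0.1231, -0.0635, 0.4024 , -0.01, -0.00, 0.00 ]
[ -0.1232, 0.0845, 0.4024 , -0.01, -0.00, 0.00 ]
```

Call:
arm_command:
  deltas: [0, -0.06, 0, 0, 0, 0, -0.017, -0.08, 0.055, 0, 0, 0, -0.035, -0.07, 0.113, 0, 0, 0, -0.052, -0.064, 0.17, 0, 0, 0, -0.07, -0.064, 0.228, 0, 0, 0, -0.088, -0.064, 0.286, 0, 0, 0, -0.105, -0.064, 0.343, 0, 0, 0, -0.122, -0.064, 0.395, 0, 0, 0]

```text
time: 28.52
ee_pos: [0.5395, 0.2376, 0.1705]
eef_rot: [-0.692, 0.147, -0.147, 0.692]
ft_force: [0.7, -0.8, -0.5]
width: 0.0303
```

Call:
arm_command:
  deltas: [0, 0, 0.007, 0, 0, 0, 0, 0, 0.007, 0, 0, 0]

```text
time: 28.78
ee_pos: [0.5424, 0.2414, 0.1702]
eef_rot: [0.692, -0.147, 0.147, -0.691]
ft_force: [-0.0, -0.7, -0.6]
width: 0.0303
```

```bash
python3 - <<'E'
from h import *
p,s=weights(tag='w15')
p=r.camera('side');save(p,'s15')
go((.5415,.2425,.022,-24))
E
```

```text
wrist 0.78 [225. 322.] n 970 w@disc [0.5412 0.2426 0.012 ] @mid [0.5423 0.2449 0.022 ]
t 28.93 pos [0.5427 0.2398 0.1706] yaw -24.14 tilt [ 0. -1. -0.] w 0.0305 F [ 0.8 -0.   0.6] M [-0.14  0.08 -0.02] j [-0.69  0.3   0.24  1.63 -0.07  1.22 -0.86]
[ -0.0022, 0.1486, 0.0020 , 0.02, -0.14, 0.02 ]
```

View pics/w15.png

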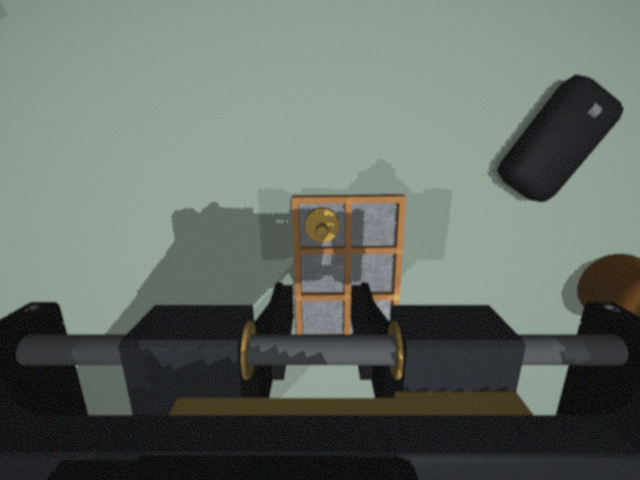

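View pics/s15.png

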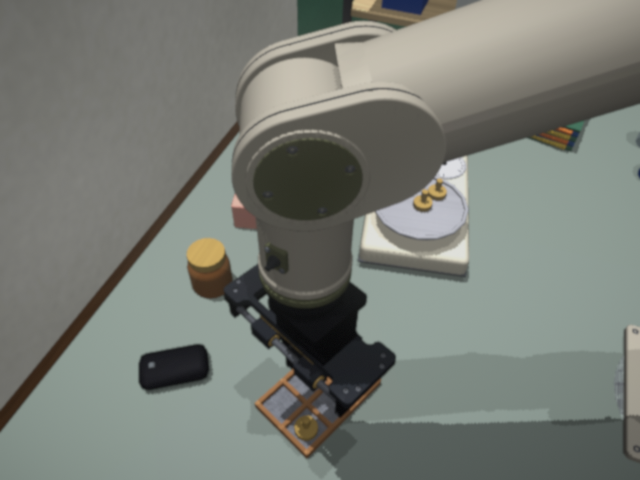

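Two weights stand upright on the pan; the third is under the gripper.

Call:
arm_command:
  deltas: [-0.0015, 0.05, 0.002, 0, 0, 0, -0.0015, 0.1, 0.002, 0, 0, 0, -0.0015, 0.135, 0.002, 0, 0, 0, -0.0015, 0.149, 0.002, 0, 0, 0, -0.0015, 0.149, 0.002, 0, 0, 0]

```text
time: 29.55
ee_pos: [0.5419, 0.2434, 0.0216]
eef_rot: [0.692, -0.147, 0.147, -0.691]
ft_force: [0.7, -0.2, 0.4]
width: 0.0304
```

Call:
arm_command:
  deltas: [0, 0, 0, 0, 0, 0, 0, 0, 0, 0, 0, 0, 0, 0, 0, 0, 0, 0, 0, 0, 0, 0, 0, 0]
  hand: 0

```text
time: 30.05
ee_pos: [0.5424, 0.2444, 0.0225]
eef_rot: [-0.691, 0.147, -0.147, 0.692]
ft_force: [-0.6, -1.0, 5.7]
width: 0.011
```

```bash
python3 - <<'E'
from h import *
go((.509,-.1344,.17,-24),(.509,-.1344,.108,-24))
E
```

```text
t 30.05 pos [0.5424 0.2444 0.0225] yaw -24.0 tilt [ 0.001 -1.     0.001] w 0.011 F [-0.6 -1.   5.7] M [-0.19  0.27 -0.05] j [-0.67  0.46  0.21  1.76 -0.12  0.94 -0.83]
[ 0.1237, -0.1479, -0.3595 , -0.07, 0.00, 0.05 ]
[ 0.1236, -0.0859, -0.3595 , -0.07, 0.00, 0.05 ]
```

Call:
arm_command:
  deltas: [0, -0.055, 0, 0, 0, 0, 0, -0.11, 0, 0, 0, 0, 0.018, -0.148, -0.05, 0, 0, 0, 0.038, -0.148, -0.11, 0, 0, 0, 0.058, -0.148, -0.168, 0, 0, 0, 0.078, -0.148, -0.226, 0, 0, 0, 0.098, -0.148, -0.284, 0, 0, 0, 0.118, -0.148, -0.34, 0, 0, 0]

```text
time: 31.05
ee_pos: [0.5107, -0.1164, 0.1697]
eef_rot: [-0.691, 0.147, -0.147, 0.692]
ft_force: [1.1, 0.4, -1.0]
width: 0.011
```

Call:
arm_command:
  deltas: [0.005, 0, -0.02, 0, 0, 0, 0.005, 0, -0.02, 0, 0, 0, 0.005, 0.025, -0.02, 0, 0, 0, 0.005, 0.05, -0.02, 0, 0, 0, 0.005, 0.062, -0.02, 0, 0, 0, 0.005, 0.062, -0.02, 0, 0, 0]

```text
time: 31.8
ee_pos: [0.5075, -0.1338, 0.107]
eef_rot: [0.692, -0.147, 0.146, -0.692]
ft_force: [0.5, 0.9, -0.8]
width: 0.011
```

```bash
python3 - <<'E'
from h import *
p=r.camera('wrist');save(p,'w16')
go((.509,-.1344,.105,-24))
E
```

```text
t 31.85 pos [ 0.508  -0.1342  0.1078] yaw -23.95 tilt [-0. -1.  0.] w 0.0108 F [-0.2  0.4 -1.6] M [-0.1   0.09  0.04] j [-0.26  0.22  0.49  1.89 -0.12  1.06 -0.15]
[ 0.0010, 0.0028, 0.0002 , -0.01, 0.05, -0.00 ]
```

View pics/w16.png

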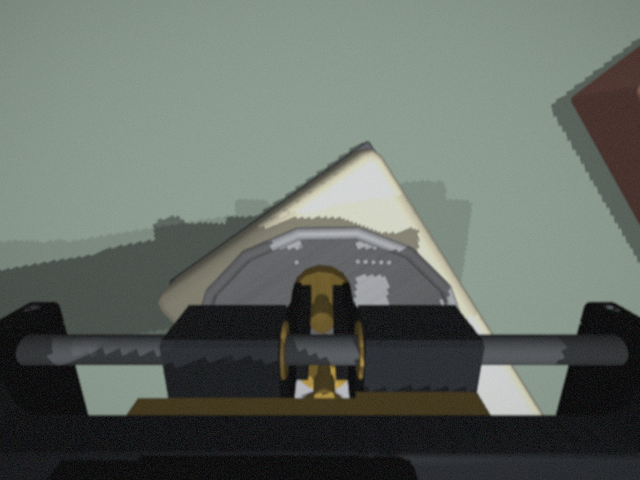

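Call:
arm_command:
  deltas: [0, 0.003, 0, 0, 0, 0, 0, 0.003, 0, 0, 0, 0]

```text
time: 32.1
ee_pos: [0.5081, -0.1347, 0.1049]
eef_rot: [-0.692, 0.147, -0.147, 0.692]
ft_force: [0.2, 0.1, -0.8]
width: 0.0113
```

Call:
arm_command:
  deltas: [0, 0, 0, 0, 0, 0, 0, 0, 0, 0, 0, 0, 0, 0, 0, 0, 0, 0, 0, 0, 0, 0, 0, 0]
  hand: 0.35

```text
time: 32.6
ee_pos: [0.5078, -0.1347, 0.1045]
eef_rot: [-0.692, 0.147, -0.147, 0.692]
ft_force: [-0.4, 0.0, 0.3]
width: 0.0297
```

Call:
arm_command:
  deltas: [0, -0.04, 0, 0, 0, 0, 0, -0.09, -0.01, 0, 0, 0, 0, -0.115, -0.05, 0, 0, 0, 0, -0.115, -0.1, 0, 0, 0, 0, -0.115, -0.125, 0, 0, 0, 0, -0.115, -0.125, 0, 0, 0, 0, -0.115, -0.125, 0, 0, 0, 0, -0.115, -0.125, 0, 0, 0]

```text
time: 33.6
ee_pos: [0.4575, -0.2478, 0.2193]
eef_rot: [-0.692, 0.146, -0.146, 0.692]
ft_force: [0.8, 1.0, -0.2]
width: 0.0303
```

Call:
arm_command:
  deltas: [0, 0, 0, 0, 0, 0, 0, 0, 0, 0, 0, 0, 0, 0, 0, 0, 0, 0, 0, 0, 0, 0, 0, 0, 0, 0, 0, 0, 0, 0, 0, 0, 0, 0, 0, 0, 0, 0, 0, 0, 0, 0, 0, 0, 0, 0, 0, 0]

```text
time: 34.6
ee_pos: [0.4569, -0.249, 0.2194]
eef_rot: [-0.692, 0.147, -0.147, 0.692]
ft_force: [0.6, -0.5, -0.5]
width: 0.0306
```

```bash
python3 - <<'E'
from h import *
p,s=weights(tag='w17',zk=.114)
p=r.camera('side');save(p,'s17')
go()
E
```

```text
wrist 0.93 [139. 323.] n 1349 w@disc [ 0.4893 -0.1742  0.092 ] @mid [ 0.4893 -0.1741  0.102 ]
wrist 0.72 [194. 324.] n 1225 w@disc [ 0.4715 -0.2157  0.092 ] @mid [ 0.4721 -0.2142  0.102 ]
wrist 0.59 [ 81. 324.] n 1732 w@disc [ 0.5078 -0.1352  0.092 ] @mid [ 0.5071 -0.1364  0.102 ]
t 34.75 pos [ 0.4569 -0.249   0.2194] yaw -24.0 tilt [-0. -1.  0.] w 0.0306 F [ 0.5 -0.2 -0.1] M [-0.13  0.06  0.02] j [-0.15  0.1   0.6   1.77 -0.06  1.29  0.05]
```

View pics/w17.png

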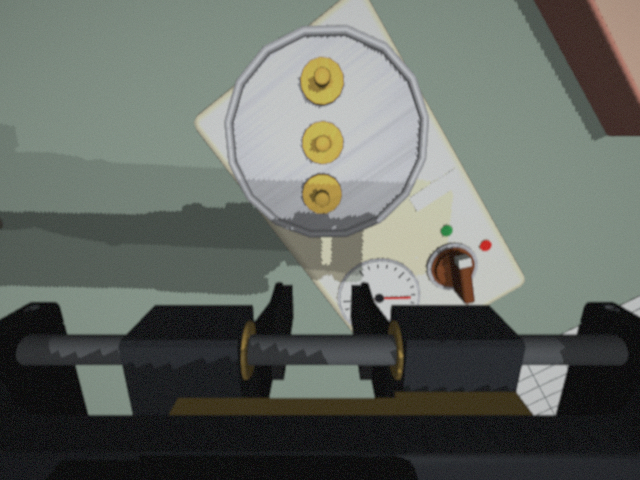

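View pics/s17.png

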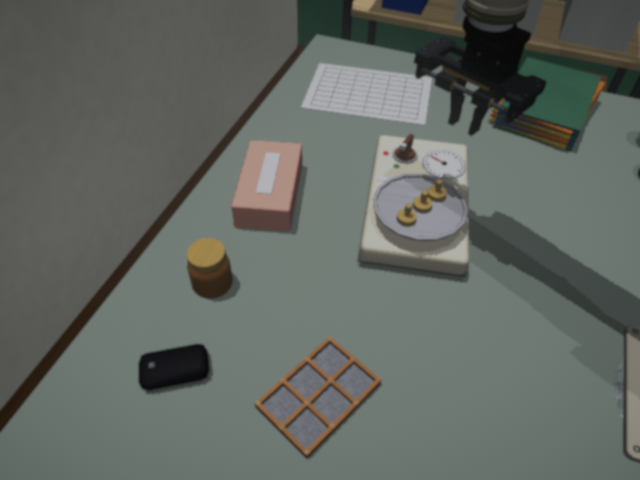

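Call:
arm_command:
  deltas: [0, 0, 0, 0, 0, 0, 0, 0, 0, 0, 0, 0, 0, 0, 0, 0, 0, 0, 0, 0, 0, 0, 0, 0, 0, 0, 0, 0, 0, 0, 0, 0, 0, 0, 0, 0, 0, 0, 0, 0, 0, 0, 0, 0, 0, 0, 0, 0]

```text
time: 35.75
ee_pos: [0.4569, -0.249, 0.2194]
eef_rot: [-0.692, 0.147, -0.147, 0.692]
ft_force: [-0.7, 0.5, 1.0]
width: 0.0302
```

Call:
arm_command:
  deltas: [0, 0, 0, 0, 0, 0, 0, 0, 0, 0, 0, 0, 0, 0, 0, 0, 0, 0, 0, 0, 0, 0, 0, 0, 0, 0, 0, 0, 0, 0, 0, 0, 0, 0, 0, 0, 0, 0, 0, 0, 0, 0, 0, 0, 0, 0, 0, 0]

```text
time: 36.75
ee_pos: [0.4569, -0.249, 0.2194]
eef_rot: [-0.692, 0.147, -0.147, 0.692]
ft_force: [0.6, -0.2, 0.1]
width: 0.0305
```

Call:
arm_command:
  deltas: [0, 0, 0, 0, 0, 0, 0, 0, 0, 0, 0, 0, 0, 0, 0, 0, 0, 0, 0, 0, 0, 0, 0, 0, 0, 0, 0, 0, 0, 0, 0, 0, 0, 0, 0, 0]

```text
time: 37.5
ee_pos: [0.4569, -0.249, 0.2194]
eef_rot: [-0.692, 0.147, -0.147, 0.692]
ft_force: [-1.1, -0.3, 0.2]
width: 0.0306
```

```bash
python3 - <<'E'
from h import *
p,s=weights(tag='w18',zk=.114)
go((.5078,-.1352,.18,-24),(.5078,-.1352,.103,-24))
E
```

```text
wrist 0.75 [191. 323.] n 1243 w@disc [ 0.4722 -0.2133  0.092 ] @mid [ 0.4728 -0.2119  0.102 ]
wrist 0.71 [ 82. 323.] n 1682 w@disc [ 0.5067 -0.1351  0.092 ] @mid [ 0.5061 -0.1364  0.102 ]
wrist 0.7 [142. 321.] n 1428 w@disc [ 0.4873 -0.1758  0.092 ] @mid [ 0.4874 -0.1757  0.102 ]
t 37.6 pos [ 0.4569 -0.249   0.2194] yaw -24.0 tilt [-0. -1.  0.] w 0.0307 F [-0.5  0.1 -0.3] M [-0.08  0.07 -0.06] j [-0.15  0.1   0.6   1.77 -0.06  1.29  0.05]
[ 0.0002, 0.0394, 0.1246 , -0.01, 0.00, -0.00 ]
[ 0.0002, 0.1164, 0.1246 , -0.01, 0.00, -0.00 ]
```

View pics/w18.png

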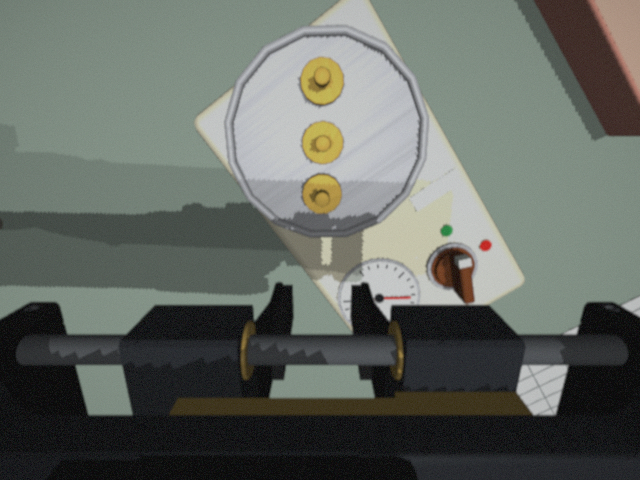

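Call:
arm_command:
  deltas: [0, 0, 0.06, 0, 0, 0, 0, 0, 0.115, 0, 0, 0, 0, 0.04, 0.125, 0, 0, 0, 0, 0.08, 0.125, 0, 0, 0, 0, 0.105, 0.125, 0, 0, 0, 0, 0.116, 0.125, 0, 0, 0, 0, 0.116, 0.125, 0, 0, 0]

```text
time: 38.48
ee_pos: [0.5077, -0.1349, 0.1034]
eef_rot: [0.692, -0.147, 0.147, -0.692]
ft_force: [-0.5, -0.9, 0.6]
width: 0.0307
```

Call:
arm_command:
  deltas: [0, 0, 0, 0, 0, 0, 0, 0, 0, 0, 0, 0, 0, 0, 0, 0, 0, 0, 0, 0, 0, 0, 0, 0]
  hand: 0

```text
time: 38.98
ee_pos: [0.508, -0.1348, 0.1038]
eef_rot: [-0.692, 0.147, -0.147, 0.692]
ft_force: [1.7, -0.2, 0.4]
width: 0.0109
```

```bash
python3 - <<'E'
from h import *
go((.542,.242,.18,-24),(.542,.242,.023,-24))
p,s=weights(tag='w19',zk=.114)
E
```

```text
t 38.98 pos [ 0.508  -0.1348  0.1038] yaw -23.99 tilt [ 0.001 -1.     0.   ] w 0.0109 F [ 1.7 -0.2  0.4] M [-0.1  -0.01 -0.02] j [-0.26  0.23  0.49  1.89 -0.12  1.05 -0.14]
[ -0.1221, -0.0762, 0.3581 , -0.02, 0.01, 0.04 ]
[ -0.1222, 0.0808, 0.3580 , -0.02, 0.01, 0.04 ]
wrist 0.94 [379. 324.] n 924 w@disc [ 0.4836 -0.1892  0.092 ] @mid [ 0.4869 -0.1817  0.102 ]
wrist 0.92 [287. 322.] n 1811 w@disc [ 0.5076 -0.1319  0.092 ] @mid [ 0.5095 -0.1276  0.102 ]
wrist 0.4 [396. 335.] n 45 w@disc [ 0.4844 -0.2042  0.092 ] @mid [ 0.4876 -0.1957  0.102 ]
```

View pics/w19.png

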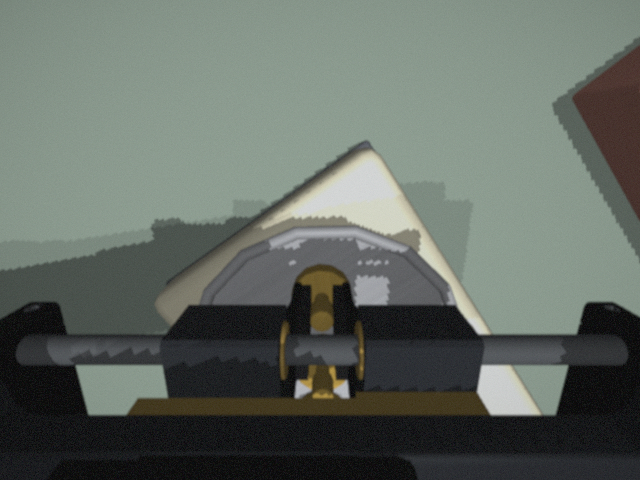

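Call:
arm_command:
  deltas: [0, -0.055, 0, 0, 0, 0, -0.018, -0.076, 0.053, 0, 0, 0, -0.037, -0.076, 0.109, 0, 0, 0, -0.056, -0.076, 0.165, 0, 0, 0, -0.075, -0.076, 0.221, 0, 0, 0, -0.094, -0.076, 0.277, 0, 0, 0, -0.112, -0.076, 0.33, 0, 0, 0, -0.122, -0.076, 0.358, 0, 0, 0]

```text
time: 40.08
ee_pos: [0.5409, 0.2455, 0.1788]
eef_rot: [-0.692, 0.146, -0.145, 0.692]
ft_force: [-0.3, -0.0, -1.0]
width: 0.0111
```

Call:
arm_command:
  deltas: [0, 0, 0, 0, 0, 0, 0, 0.05, 0, 0, 0, 0, 0, 0.1, 0, 0, 0, 0, 0, 0.13, 0, 0, 0, 0, 0, 0.14, 0, 0, 0, 0, 0, 0.14, 0, 0, 0, 0]

```text
time: 40.83
ee_pos: [0.5421, 0.2412, 0.0398]
eef_rot: [0.692, -0.147, 0.147, -0.691]
ft_force: [0.9, -0.4, -0.2]
width: 0.0115
```

```bash
python3 - <<'E'
from h import *
go((.542,.242,.0235,-24))
p,s=weights(tag='w20')
E
```

```text
t 40.83 pos [0.5421 0.2412 0.0398] yaw -24.04 tilt [ 0. -1. -0.] w 0.0115 F [ 0.9 -0.4 -0.2] M [-0.13  0.1   0.01] j [-0.68  0.43  0.22  1.75 -0.11  0.97 -0.83]
[ -0.0004, 0.0163, 0.0007 , 0.02, -0.04, 0.00 ]
wrist 0.86 [290. 323.] n 1817 w@disc [0.5384 0.2355 0.012 ] @mid [0.5404 0.2399 0.022 ]
```

View pics/w20.png

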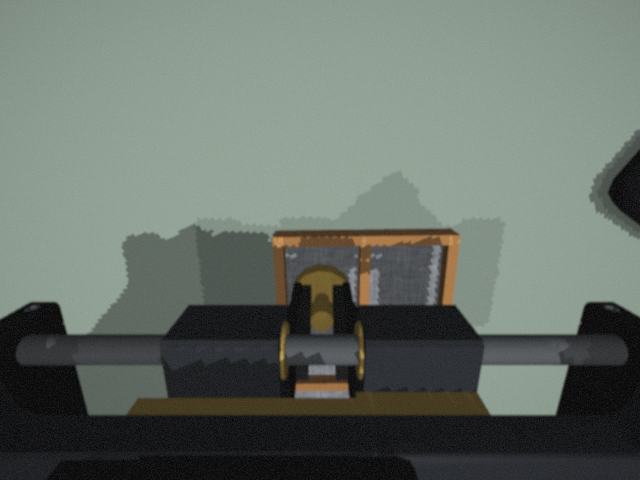

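Aligned over the pocket; lower and release.

Call:
arm_command:
  deltas: [0, 0.01, 0, 0, 0, 0, 0, 0.016, 0, 0, 0, 0, 0, 0.016, 0, 0, 0, 0]

```text
time: 41.3
ee_pos: [0.5419, 0.242, 0.0233]
eef_rot: [-0.692, 0.147, -0.147, 0.692]
ft_force: [0.4, -0.1, -0.4]
width: 0.011
```

Call:
arm_command:
  deltas: [0, 0, 0, 0, 0, 0, 0, 0, 0, 0, 0, 0, 0, 0, 0, 0, 0, 0, 0, 0, 0, 0, 0, 0]
  hand: 0.35

```text
time: 41.8
ee_pos: [0.5419, 0.2419, 0.0235]
eef_rot: [-0.692, 0.147, -0.147, 0.692]
ft_force: [-0.8, -0.1, -0.1]
width: 0.0299
```

```bash
python3 - <<'E'
from h import *
go((.4905,-.175,.18,-24),(.4905,-.175,.105,-24))
E
```

```text
t 41.8 pos [0.5419 0.2419 0.0235] yaw -23.99 tilt [-0. -1.  0.] w 0.0299 F [-0.8 -0.1 -0.1] M [-0.06  0.09 -0.04] j [-0.67  0.45  0.22  1.76 -0.12  0.94 -0.83]
[ 0.1226, -0.1566, -0.4018 , -0.01, 0.01, -0.00 ]
[ 0.1226, -0.0816, -0.4018 , -0.01, 0.01, -0.00 ]
```

Call:
arm_command:
  deltas: [0, -0.06, 0, 0, 0, 0, 0, -0.12, 0, 0, 0, 0, 0.018, -0.157, -0.058, 0, 0, 0, 0.036, -0.157, -0.117, 0, 0, 0, 0.054, -0.157, -0.176, 0, 0, 0, 0.072, -0.157, -0.235, 0, 0, 0, 0.09, -0.157, -0.295, 0, 0, 0, 0.108, -0.157, -0.352, 0, 0, 0]

```text
time: 42.8
ee_pos: [0.4972, -0.123, 0.1808]
eef_rot: [-0.691, 0.147, -0.147, 0.692]
ft_force: [1.6, -0.3, 0.4]
width: 0.0305
```

Call:
arm_command:
  deltas: [0.0145, 0, -0.05, 0, 0, 0, 0.0145, 0, -0.05, 0, 0, 0, 0.0145, 0, -0.05, 0, 0, 0]

```text
time: 43.18
ee_pos: [0.4907, -0.1721, 0.1804]
eef_rot: [-0.692, 0.147, -0.147, 0.692]
ft_force: [0.2, 1.0, 0.9]
width: 0.0302
```

```bash
python3 - <<'E'
from h import *
go((.4905,-.175,.105,-24))
p,s=weights(tag='w21',zk=.116)
p=r.camera('side');save(p,'s21')
E
```

```text
t 43.17 pos [ 0.4907 -0.1721  0.1804] yaw -23.99 tilt [-0. -1.  0.] w 0.0302 F [0.2 1.  0.9] M [-0.05  0.09  0.  ] j [-0.24  0.13  0.54  1.82 -0.07  1.21 -0.1 ]
[ 0.0010, 0.0754, -0.0027 , -0.03, 0.01, -0.01 ]
wrist 0.92 [255. 324.] n 1569 w@disc [ 0.4887 -0.1768  0.094 ] @mid [ 0.4901 -0.1735  0.104 ]
wrist 0.66 [303. 324.] n 1456 w@disc [ 0.4719 -0.2144  0.094 ] @mid [ 0.4739 -0.2096  0.104 ]
```

View pics/w21.png

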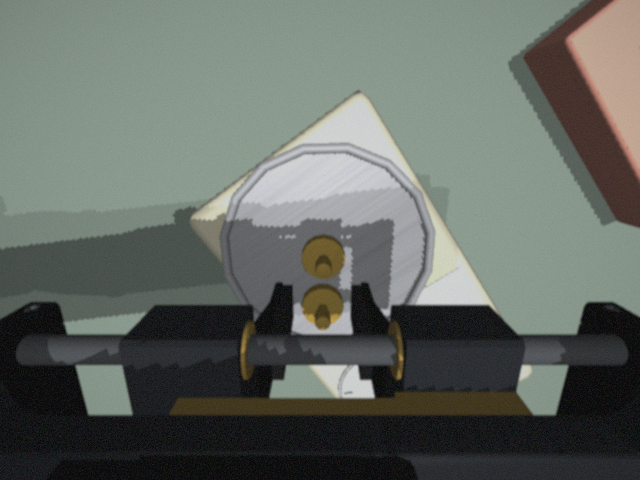

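View pics/s21.png

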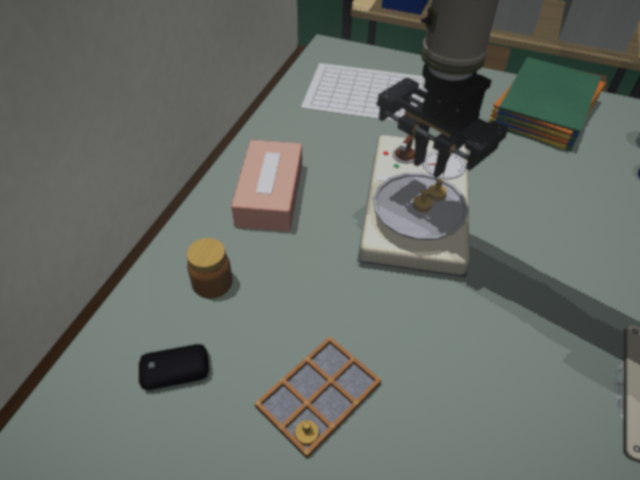

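Call:
arm_command:
  deltas: [0, 0.045, -0.002, 0, 0, 0, 0, 0.068, -0.002, 0, 0, 0, 0, 0.0755, -0.002, 0, 0, 0, 0, 0.0755, -0.002, 0, 0, 0]

```text
time: 43.82
ee_pos: [0.4901, -0.1741, 0.1052]
eef_rot: [-0.692, 0.147, -0.147, 0.692]
ft_force: [-0.2, -0.1, -1.0]
width: 0.0304
```

Call:
arm_command:
  deltas: [0, 0, 0, 0, 0, 0, 0, 0, 0, 0, 0, 0, 0, 0, 0, 0, 0, 0, 0, 0, 0, 0, 0, 0]
  hand: 0

```text
time: 44.32
ee_pos: [0.4901, -0.1746, 0.1052]
eef_rot: [-0.692, 0.147, -0.147, 0.692]
ft_force: [0.8, 0.6, -0.7]
width: 0.0111
```

```bash
python3 - <<'E'
from h import *
go((.547,.128,.18,-24),(.547,.128,.0235,-24))
E
```

```text
t 44.33 pos [ 0.4901 -0.1746  0.1052] yaw -23.99 tilt [ 0.001 -1.     0.   ] w 0.0111 F [ 0.8  0.6 -0.7] M [-0.15 -0.06 -0.02] j [-0.22  0.22  0.53  1.9  -0.13  1.05 -0.05]
[ -0.0710, -0.0747, 0.2996 , -0.02, 0.01, 0.04 ]
[ -0.0711, 0.0818, 0.2996 , -0.02, 0.01, 0.04 ]
```

Call:
arm_command:
  deltas: [0, -0.055, 0, 0, 0, 0, -0.01, -0.076, 0.045, 0, 0, 0, -0.024, -0.076, 0.1, 0, 0, 0, -0.038, -0.076, 0.157, 0, 0, 0, -0.052, -0.076, 0.215, 0, 0, 0, -0.064, -0.076, 0.27, 0, 0, 0, -0.071, -0.076, 0.3, 0, 0, 0, -0.071, -0.076, 0.3, 0, 0, 0]

```text
time: 45.32
ee_pos: [0.5465, 0.1314, 0.1804]
eef_rot: [-0.692, 0.146, -0.145, 0.692]
ft_force: [-0.2, -0.3, -1.7]
width: 0.011
```

Call:
arm_command:
  deltas: [0, 0, 0, 0, 0, 0, 0, 0.05, 0, 0, 0, 0, 0, 0.1, 0, 0, 0, 0, 0, 0.13, 0, 0, 0, 0, 0, 0.14, 0, 0, 0, 0, 0, 0.14, 0, 0, 0, 0]

```text
time: 46.08
ee_pos: [0.5472, 0.1276, 0.0414]
eef_rot: [0.692, -0.147, 0.147, -0.692]
ft_force: [0.2, 0.1, 0.0]
width: 0.0112
```

```bash
python3 - <<'E'
from h import *
go((.547,.128,.0228,-24))
p,s=weights(tag='w22')
E
```

```text
t 46.08 pos [0.5472 0.1276 0.0414] yaw -24.06 tilt [ 0. -1. -0.] w 0.0112 F [0.2 0.1 0. ] M [-0.06  0.05 -0.  ] j [-0.56  0.37  0.3   1.84 -0.13  0.95 -0.63]
[ -0.0003, 0.0186, 0.0003 , 0.01, -0.06, 0.01 ]
wrist 0.84 [ 84. 213.] n 3985 w@disc [0.5386 0.2512 0.012 ] @mid [0.5408 0.2488 0.022 ]
wrist 0.8 [292. 321.] n 1744 w@disc [0.5415 0.1204 0.012 ] @mid [0.5435 0.1248 0.022 ]
```

View pics/w22.png

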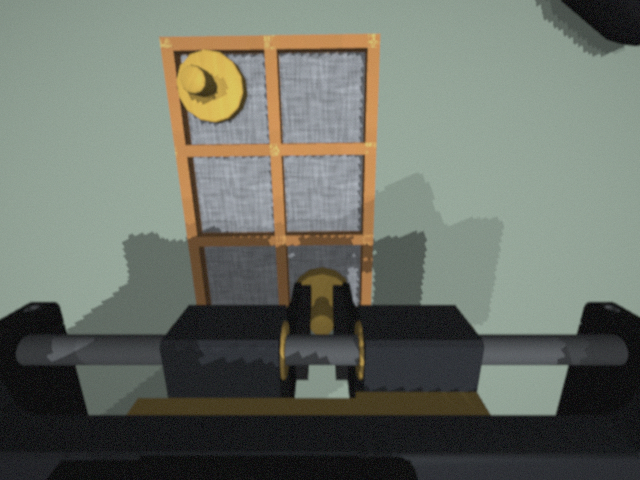

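Call:
arm_command:
  deltas: [0, 0.01, 0, 0, 0, 0, 0, 0.0185, 0, 0, 0, 0, 0, 0.0185, 0, 0, 0, 0]

```text
time: 46.55
ee_pos: [0.5469, 0.1284, 0.022]
eef_rot: [0.692, -0.147, 0.147, -0.692]
ft_force: [-0.7, 0.0, -1.0]
width: 0.0113
```

Call:
arm_command:
  deltas: [0, 0, 0, 0, 0, 0, 0, 0, 0, 0, 0, 0, 0, 0, 0, 0, 0, 0, 0, 0, 0, 0, 0, 0]
  hand: 0.35

```text
time: 47.05
ee_pos: [0.5469, 0.1284, 0.0225]
eef_rot: [-0.692, 0.147, -0.147, 0.692]
ft_force: [-0.3, -0.2, 0.4]
width: 0.0299
```

Call:
arm_command:
  deltas: [0, -0.05, 0, 0, 0, 0, 0, -0.11, 0, 0, 0, 0, 0, -0.15, 0, 0, 0, 0, 0, -0.15, 0, 0, 0, 0, 0, -0.15, 0, 0, 0, 0]

```text
time: 47.68
ee_pos: [0.5465, 0.1284, 0.1717]
eef_rot: [0.692, -0.147, 0.147, -0.692]
ft_force: [0.1, 0.4, 0.0]
width: 0.0303
```

```bash
python3 - <<'E'
from h import *
p,s=weights(tag='w23')
im=cv2.cvtColor(p['image'],cv2.COLOR_RGB2BGR)
cv2.imwrite('pics/w23c.png',cv2.resize(im[70:270,220:380],None,fx=3,fy=3,interpolation=2))
weights('side')
go((.472,-.215,.18,-24))
E
```

```text
wrist 0.82 [109. 259.] n 1243 w@disc [0.5373 0.2491 0.012 ] @mid [0.5386 0.2478 0.022 ]
wrist 0.56 [227. 321.] n 960 w@disc [0.5437 0.1278 0.012 ] @mid [0.5448 0.1302 0.022 ]
wrist 0.35 [192. 602.] n 6720 w@disc [0.8013 0.0502 0.012 ] @mid [0.7944 0.0551 0.022 ]
side 0.94 [358. 333.] n 361 w@disc [0.5456 0.124  0.012 ] @mid [0.544  0.1294 0.022 ]
side 0.94 [433. 306.] n 494 w@disc [0.5404 0.2497 0.012 ] @mid [0.5389 0.2535 0.022 ]
side 0.76 [192. 440.] n 259 w@disc [ 0.4726 -0.3114  0.012 ] @mid [ 0.472  -0.3002  0.022 ]
t 47.88 pos [0.5463 0.1282 0.1712] yaw -24.0 tilt [-0.001 -1.    -0.001] w 0.0304 F [-0.2  0.6 -0.2] M [-0.06  0.11 -0.01] j [-0.59  0.23  0.32  1.72 -0.08  1.21 -0.67]
[ 0.0717, -0.0084, -0.3438 , 0.09, 0.00, -0.08 ]
```

View pics/w23c.png

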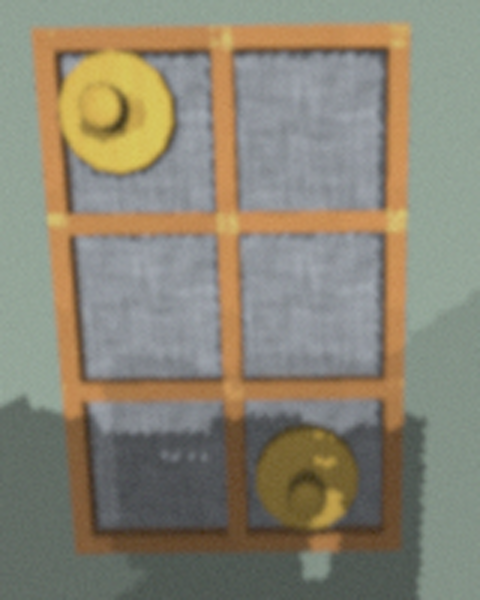

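Call:
arm_command:
  deltas: [0.01, -0.009, -0.05, 0, 0, 0, 0.022, -0.009, -0.108, 0, 0, 0, 0.034, -0.009, -0.166, 0, 0, 0, 0.046, -0.009, -0.224, 0, 0, 0, 0.058, -0.009, -0.282, 0, 0, 0, 0.07, -0.009, -0.335, 0, 0, 0, 0.072, -0.009, -0.344, 0, 0, 0, 0.072, -0.009, -0.344, 0, 0, 0]

```text
time: 48.88
ee_pos: [0.4726, -0.2151, 0.1809]
eef_rot: [-0.692, 0.148, -0.147, 0.692]
ft_force: [0.1, -0.7, 0.4]
width: 0.0302
```

```bash
python3 - <<'E'
from h import *
p,s=weights(tag='w24',zk=.117)
go((.472,-.215,.107,-24))
E
```

```text
wrist 0.68 [250. 323.] n 1628 w@disc [ 0.4718 -0.215   0.095 ] @mid [ 0.4731 -0.2119  0.105 ]
t 48.98 pos [ 0.4733 -0.2135  0.181 ] yaw -23.87 tilt [-0.001 -1.     0.   ] w 0.0304 F [0.7 0.3 0.7] M [-0.08  0.05  0.02] j [-0.2   0.13  0.59  1.82 -0.08  1.21 -0.01]
[ -0.0005, 0.0740, -0.0019 , -0.02, 0.13, -0.05 ]
```

View pics/w24.png

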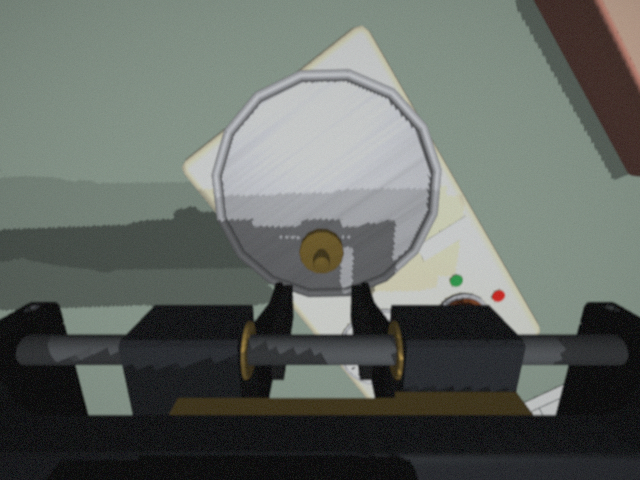

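Call:
arm_command:
  deltas: [0, 0.045, -0.002, 0, 0, 0, 0, 0.068, -0.002, 0, 0, 0, 0, 0.074, -0.002, 0, 0, 0, 0, 0.074, -0.002, 0, 0, 0]

```text
time: 49.48
ee_pos: [0.4725, -0.2162, 0.1078]
eef_rot: [-0.692, 0.146, -0.147, 0.692]
ft_force: [0.0, 0.8, -0.1]
width: 0.0304
```

Call:
arm_command:
  deltas: [0, 0, 0, 0, 0, 0, 0, 0, 0, 0, 0, 0, 0, 0, 0, 0, 0, 0, 0, 0, 0, 0, 0, 0]
  hand: 0

```text
time: 49.98
ee_pos: [0.4722, -0.217, 0.1077]
eef_rot: [-0.692, 0.147, -0.147, 0.692]
ft_force: [0.4, 0.1, 0.4]
width: 0.0111
```

```bash
python3 - <<'E'
from h import *
go((.5006,.149,.18,-24),(.5006,.149,.0225,-24))
E
```

```text
t 49.98 pos [ 0.4722 -0.217   0.1077] yaw -24.0 tilt [ 0.001 -1.     0.   ] w 0.0111 F [0.4 0.1 0.4] M [-0.07 -0.05  0.02] j [-0.18  0.22  0.58  1.9  -0.14  1.06  0.04]
[ -0.1229, -0.0723, 0.3459 , -0.02, 0.00, 0.04 ]
[ -0.1230, 0.0852, 0.3459 , -0.02, 0.00, 0.04 ]
```

Call:
arm_command:
  deltas: [0, -0.055, 0, 0, 0, 0, -0.018, -0.073, 0.053, 0, 0, 0, -0.037, -0.073, 0.109, 0, 0, 0, -0.056, -0.073, 0.165, 0, 0, 0, -0.075, -0.073, 0.221, 0, 0, 0, -0.094, -0.073, 0.277, 0, 0, 0, -0.115, -0.073, 0.33, 0, 0, 0, -0.123, -0.073, 0.346, 0, 0, 0]

```text
time: 50.98
ee_pos: [0.4995, 0.1531, 0.1801]
eef_rot: [-0.692, 0.146, -0.145, 0.692]
ft_force: [-0.3, 0.5, -0.9]
width: 0.0106
```

Call:
arm_command:
  deltas: [0, 0, 0, 0, 0, 0, 0, 0.05, 0, 0, 0, 0, 0, 0.1, 0, 0, 0, 0, 0, 0.13, 0, 0, 0, 0, 0, 0.14, 0, 0, 0, 0, 0, 0.14, 0, 0, 0, 0]

```text
time: 51.72
ee_pos: [0.5007, 0.1479, 0.0409]
eef_rot: [0.692, -0.147, 0.148, -0.691]
ft_force: [0.1, -0.4, -0.5]
width: 0.0113
```

```bash
python3 - <<'E'
from h import *
go((.5006,.149,.0228,-24))
p,s=weights(tag='w25')
E
```

```text
t 51.73 pos [0.5007 0.1479 0.0409] yaw -24.09 tilt [ 0. -1. -0.] w 0.0113 F [ 0.1 -0.4 -0.5] M [-0.04  0.09 -0.02] j [-0.61  0.29  0.27  1.94 -0.1   0.92 -0.72]
[ -0.0005, 0.0181, 0.0009 , 0.02, -0.09, 0.01 ]
wrist 0.97 [283. 406.] n 2374 w@disc [0.5457 0.1253 0.012 ] @mid [0.5451 0.1306 0.022 ]
wrist 0.96 [283. 324.] n 2040 w@disc [0.4996 0.1459 0.012 ] @mid [0.5014 0.1501 0.022 ]
wrist 0.65 [ 87. 309.] n 3740 w@disc [0.5371 0.2502 0.012 ] @mid [0.537  0.2489 0.022 ]
```

View pics/w25.png

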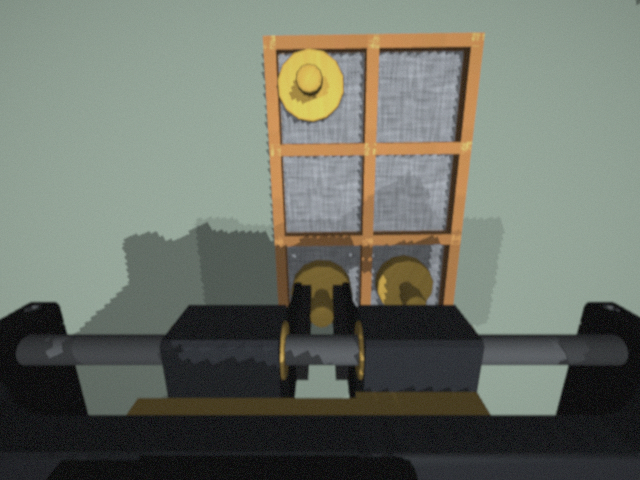

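Call:
arm_command:
  deltas: [0, 0.01, 0, 0, 0, 0, 0, 0.018, 0.001, 0, 0, 0, 0, 0.018, 0.001, 0, 0, 0]

```text
time: 52.2
ee_pos: [0.5007, 0.1502, 0.0221]
eef_rot: [0.692, -0.147, 0.147, -0.692]
ft_force: [-0.2, -0.1, -0.6]
width: 0.0114
```

Call:
arm_command:
  deltas: [0, 0, 0, 0, 0, 0, 0, 0, 0, 0, 0, 0, 0, 0, 0, 0, 0, 0]
  hand: 0.3

```text
time: 52.58
ee_pos: [0.5008, 0.1501, 0.0225]
eef_rot: [-0.692, 0.147, -0.147, 0.692]
ft_force: [-0.4, -0.1, -0.1]
width: 0.025
```

Call:
arm_command:
  deltas: [0, -0.05, 0, 0, 0, 0, 0, -0.11, 0, 0, 0, 0, 0, -0.17, -0.02, 0, 0, 0, 0, -0.18, -0.06, 0, 0, 0, 0, -0.18, -0.06, 0, 0, 0, 0, -0.18, -0.06, 0, 0, 0]

```text
time: 53.32
ee_pos: [0.4762, 0.0957, 0.2022]
eef_rot: [-0.692, 0.147, -0.147, 0.692]
ft_force: [1.0, -0.1, 0.4]
width: 0.0264
```

```bash
python3 - <<'E'
from h import *
p,s=weights(tag='w26')
go((.56,-.343,.2,-10),(.56,-.343,.071,-10))
E
```

```text
wrist 0.72 [156. 323.] n 905 w@disc [0.5014 0.1548 0.012 ] @mid [0.5016 0.1553 0.022 ]
wrist 0.7 [162. 373.] n 919 w@disc [0.5454 0.1287 0.012 ] @mid [0.5443 0.1299 0.022 ]
wrist 0.65 [ 44. 317.] n 1207 w@disc [0.5373 0.2481 0.012 ] @mid [0.5365 0.246  0.022 ]
t 53.42 pos [0.4761 0.0961 0.2018] yaw -23.92 tilt [-0.001 -1.    -0.001] w 0.026 F [-0.  -0.3  0.7] M [-0.09  0.11 -0.01] j [-0.6   0.03  0.32  1.86 -0.01  1.25 -0.7 ]
[ 0.2547, 0.0018, -0.3674 , 0.03, -13.92, -0.05 ]
[ 0.2548, 0.1308, -0.3673 , 0.03, -13.92, -0.05 ]
```

View pics/w26.png

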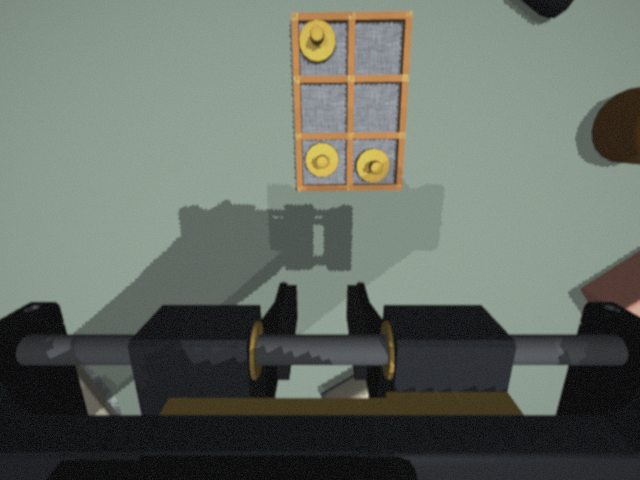

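Call:
arm_command:
  deltas: [0.03, 0, -0.05, 0, -2, 0, 0.07, 0, -0.1, 0, -4, 0, 0.11, 0, -0.155, 0, -6, 0, 0.15, 0, -0.21, 0, -8, 0, 0.19, 0, -0.265, 0, -10, 0, 0.225, 0, -0.315, 0, -12, 0, 0.255, 0.002, -0.36, 0, -14, 0, 0.255, 0.002, -0.367, 0, -14, 0]
  hand: 0.5

```text
time: 54.42
ee_pos: [0.5591, -0.3476, 0.1984]
eef_rot: [0.705, -0.064, 0.062, -0.704]
ft_force: [-1.4, 1.2, 0.1]
width: 0.0434
```

Call:
arm_command:
  deltas: [0, 0, 0, 0, 0, 0, 0, 0, 0, 0, 0, 0]

```text
time: 54.68
ee_pos: [0.5609, -0.3415, 0.2001]
eef_rot: [-0.704, 0.061, -0.061, 0.705]
ft_force: [-0.0, 0.2, -0.5]
width: 0.0437
```

```bash
python3 - <<'E'
from h import *
p=r.camera('wrist');save(p,'w27')
go((.5605,-.3435,.071,-10))
E
```

```text
t 54.73 pos [ 0.561  -0.3414  0.2004] yaw -9.83 tilt [ 0.    -1.     0.001] w 0.0433 F [ 0.  -1.1  0.2] M [-0.1   0.08  0.03] j [ 0.03  0.46  0.62  1.43 -0.27  1.34  0.5 ]
[ -0.0002, 0.1294, -0.0023 , -0.07, 0.17, 0.01 ]
```

View pics/w27.png

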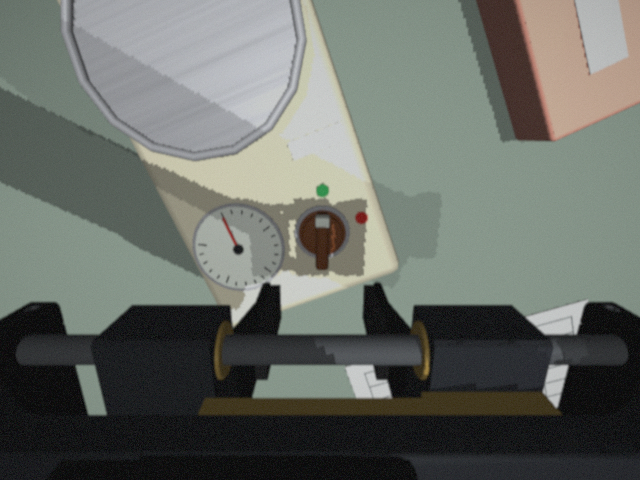

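Call:
arm_command:
  deltas: [0, 0.05, -0.002, 0, 0, 0, 0, 0.1, -0.002, 0, 0, 0, 0, 0.12, -0.002, 0, 0, 0, 0, 0.129, -0.002, 0, 0, 0, 0, 0.129, -0.002, 0, 0, 0]

```text
time: 55.35
ee_pos: [0.5604, -0.3457, 0.0725]
eef_rot: [0.705, -0.061, 0.062, -0.704]
ft_force: [0.5, 0.4, 0.7]
width: 0.0432
```

Call:
arm_command:
  deltas: [0, 0, 0, 0, 0, 0, 0, 0, 0, 0, 0, 0, 0, 0, 0, 0, 0, 0, 0, 0, 0, 0, 0, 0, 0, 0, 0, 0, 0, 0, 0, 0, 0, 0, 0, 0]
  hand: 0
  grip_force: 40

```text
time: 56.1
ee_pos: [0.5604, -0.3459, 0.0717]
eef_rot: [0.705, -0.061, 0.062, -0.704]
ft_force: [5.0, -2.0, -1.1]
width: 0.011
```

```bash
python3 - <<'E'
from h import *
go((.5605,-.3435,.071,-79))
E
```

```text
t 56.1 pos [ 0.5604 -0.3459  0.0717] yaw -9.99 tilt [ 0.001 -1.    -0.   ] w 0.011 F [ 5.  -2.  -1.1] M [-0.46 -0.91 -0.18] j [ 0.06  0.57  0.58  1.56 -0.34  1.11  0.55]
[ -0.0003, 0.0007, 0.0024 , -0.03, 69.01, 0.08 ]
```

Call:
arm_command:
  deltas: [0, 0, 0.001, 0, 10, 0, 0, 0, 0.002, 0, 20, 0, 0, 0, 0.002, 0, 30, 0, 0, 0, 0.002, 0, 40, 0, 0, 0, 0.002, 0, 50, 0, 0, 0, 0.002, 0, 60, 0, 0, 0, 0.002, 0, 68.8, 0, 0, 0, 0.002, 0, 68.8, 0]

```text
time: 57.1
ee_pos: [0.559, -0.3444, 0.0717]
eef_rot: [0.546, -0.45, 0.449, -0.546]
ft_force: [-2.7, -1.5, 4.5]
width: 0.0103
```

Call:
arm_command:
  deltas: [0, 0, 0, 0, 0, 0, 0, 0, 0, 0, 0, 0]

```text
time: 57.35
ee_pos: [0.5591, -0.3444, 0.0716]
eef_rot: [0.547, -0.449, 0.448, -0.546]
ft_force: [-4.3, -1.9, 6.1]
width: 0.0107
```

```bash
python3 - <<'E'
from h import *
go()
p=r.camera('wrist');save(p,'w28')
E
```

```text
t 57.35 pos [ 0.5591 -0.3444  0.0716] yaw -78.73 tilt [-0.    -1.    -0.001] w 0.0107 F [-4.3 -1.9  6.1] M [-0.39  1.2  -0.05] j [-0.1   0.66  0.83  1.57 -0.52  1.15 -0.53]
```

View pics/w28.png

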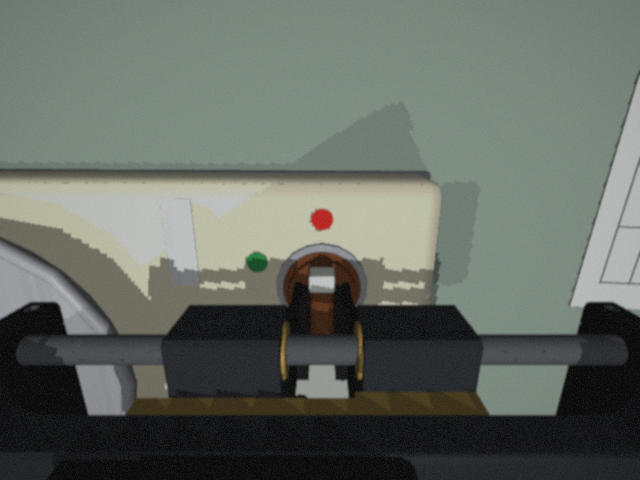

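The white tip points at the red dot. Release, retreat and check.

Call:
arm_command:
  deltas: [0, 0, 0, 0, 0, 0, 0, 0, 0, 0, 0, 0, 0, 0, 0, 0, 0, 0, 0, 0, 0, 0, 0, 0, 0, -0.05, 0, 0, 0, 0, 0, -0.11, 0, 0, 0, 0, 0, -0.17, 0, 0, 0, 0, 0, -0.18, 0, 0, 0, 0]
  hand: 0.45

```text
time: 58.4
ee_pos: [0.561, -0.3451, 0.256]
eef_rot: [-0.546, 0.447, -0.451, 0.547]
ft_force: [-0.7, -0.3, -0.3]
width: 0.039
```

Call:
arm_command:
  deltas: [0, 0, -0.05, 0, 0, 0, 0, 0, -0.08, 0, 0, 0, 0, 0, -0.08, 0, 0, 0, 0, 0, -0.08, 0, 0, 0, 0, 0, -0.08, 0, 0, 0]

```text
time: 59.02
ee_pos: [0.4825, -0.3586, 0.251]
eef_rot: [0.547, -0.449, 0.448, -0.547]
ft_force: [0.7, 0.6, -0.6]
width: 0.0389
```

```bash
python3 - <<'E'
from h import *
s=r.read_state();p=r.camera('wrist');save(p,'w29')
for g in r.boxes_of(p,'lock_grip'): print(g['centre'],g['conf'])
p=r.camera('side');save(p,'s29');p=r.camera('top');save(p,'t29')
go()
E
```

```text
[138.9, 322.5] 0.59
t 59.23 pos [ 0.4819 -0.3592  0.2512] yaw -78.77 tilt [ 0.    -1.    -0.001] w 0.0391 F [-0.2 -0.7  0. ] M [-0.02  0.17 -0.02] j [-0.19  0.38  0.99  1.53 -0.32  1.41 -0.56]
```

View pics/w29.png

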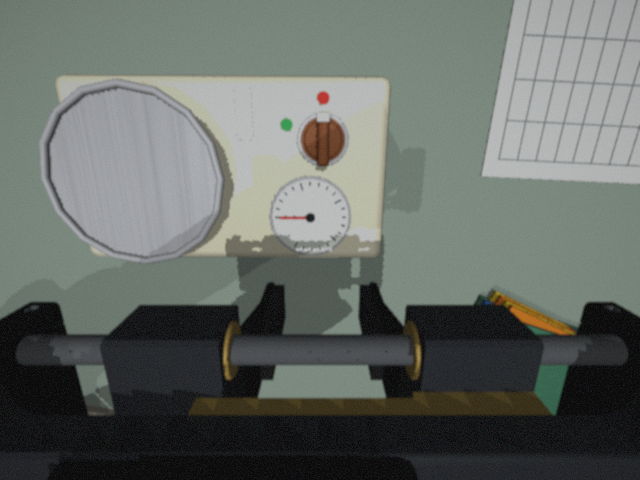

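View pics/s29.png

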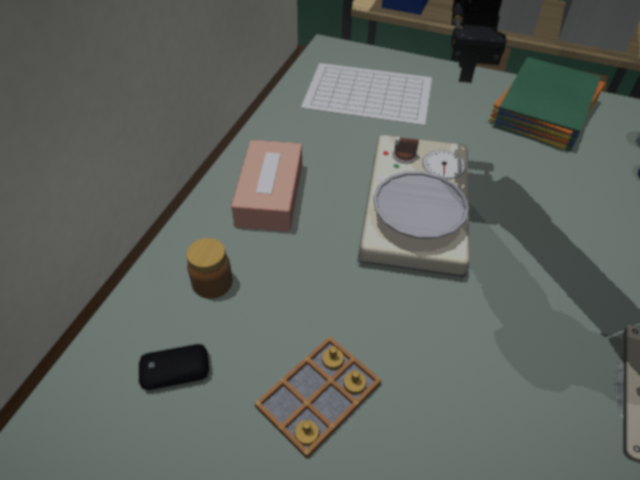

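```bash
python3 -c "
from h import *
print(r.close_job())"
```

```text
the job is handed in; nothing more can be done
None
```

I finished the job and handed it in at about 59 s, well under the 210 s limit.

- **Freeing the lock:** I rocked the knob between its stops. It took about 11 swings by my count, against the stated 4 to 7, so some of the early swings may not have counted as full. After it broke free I turned it to the green dot, as far as the end stop.
- **Weighing:** Only three brass weights were present. I stood all three on the pan and kept the gripper clear for over 4 s. The pointer looked the same in two pictures 3 s apart.
- **Return:** I put all three weights back upright in the tray, one to a pocket, and turned the lock back to the red dot.

**Last checks:**
- The white tip points at the red dot, the pan is empty and the pointer is back at its starting position.
- The three weights stand upright in three pockets. The jar, mouse and tissue box look unmoved in the side picture.
- The first weight I put back later turned up about 8 mm off, in the corner of its pocket. It was probably knocked, but it was still upright and inside the pocket walls, so I left it.

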